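# Lock the sweet tins in the pantry rack

## Task

Put all the flat sweet tins away: stack them in one square pile, flush above each other, between the guide posts on the rubber pad of the pantry's locking rack. Then take the key from its wooden stand, push it fully home in the rack's lock, turn it clockwise to the stop so that the keeper arm swings over the pile, draw the key out again and park it upright and fully down in the open notch of the block in front of the lock. Leave the jars and other kitchen things where they are.

Things in the scene. Friction and masses are not known exactly. Their poses are not given: they have to be found in the camera images.
- tin0: flat metal tin with rounded corners, 96 (its x) x 60 (its y) x 12 high, about 0.12 kg; origin at the centre of its underside, z up. Four to six tins are present, all alike; an absent one reads None
- tin1: flat metal tin with rounded corners, 96 (its x) x 60 (its y) x 12 high, about 0.12 kg; origin at the centre of its underside, z up. Four to six tins are present, all alike; an absent one reads None
- tin2: flat metal tin with rounded corners, 96 (its x) x 60 (its y) x 12 high, about 0.12 kg; origin at the centre of its underside, z up. Four to six tins are present, all alike; an absent one reads None
- tin3: flat metal tin with rounded corners, 96 (its x) x 60 (its y) x 12 high, about 0.12 kg; origin at the centre of its underside, z up. Four to six tins are present, all alike; an absent one reads None
- tin4: flat metal tin with rounded corners, 96 (its x) x 60 (its y) x 12 high, about 0.12 kg; origin at the centre of its underside, z up. Four to six tins are present, all alike; an absent one reads None
- tin5: flat metal tin with rounded corners, 96 (its x) x 60 (its y) x 12 high, about 0.12 kg; origin at the centre of its underside, z up. Four to six tins are present, all alike; an absent one reads None
- pile (a point): centre of the black rubber pad (60 x 96) on the rack's fixed base board, 12 above the table: where the lowest tin's origin belongs. Rack axes: x away from the robot at yaw 0, y along the pad's long side, along which the tins' 96 sides lie, z up. Six thin steel guide posts (8 dia, tops 80 above the table) stand round the pad at x +-38, y +-34 and x 0, y +-56: 4 clear of a tin all round.
- rack: the fixed locking rack; origin on the table under the pad's centre, rack axes as for pile. Dark wooden base board 12 thick, x -105 to 115, y -75 to 145; on it the grey lock post, 44 square, at x 0, y 100 and the notch block at x -75, y 100
- lock_mouth (a point): centre of the key slot's mouth, on top of the brass lock cylinder (52 dia) on the post, 128 above the table; turns with the cylinder. x: along the slot's long side, towards the keeper arm; z up. Slot 20 (x) x 8 (y), 26 deep. The steel keeper arm on the cylinder is 18 wide, reaches 125 along x, from 110 to 117 above the table: over a pile of six tins (84)
- keeper (a joint): turn of the lock cylinder with its arm, rad, clockwise from above: about 0 = unlocked, arm pointing away from the robot (rack +x), clear of the pile; 1.4 = stop, locked, arm over the pile. Stays where it is left
- notch (a point): centre of the key's parking place, at the top of the wooden notch block (50 x 40, top 45 above the table) in front of the lock post. Rack axes. The notch is a slot 10 wide (y), open at the top and at its front (-x, 20 from here), closed at the back (+x, 12 from here), 33 deep. The key parks with its blade's wide side along x, collar resting on the block
- key: steel key standing upright: blade 18 (x) x 6 (y) x 24 long with tapered tip, then a collar 30 x 18 x 5, then a flat grip 34 (x) x 10 (y) x 40 high, from 29 to 69 above the origin. Origin: centre of the blade's tip, z up along the key. Half a turn about z makes no difference. 60 g. Fully home, its origin is 24 below the mouth of lock, notch or stand
- keystand: fixed wooden block 52 x 52 x 45 high in whose top slot the key stands at the start; origin at the centre of its underside
- jar_a: amber glass jar with a steel cap, 60 dia x 85; a bystander, origin at the centre of its underside
- jar_b: small terracotta-coloured jar with a brass cap, 54 dia x 75; a bystander, origin at the centre of its underside
- jar_c: green glass jar, 60 dia x 85; a bystander, origin at the centre of its underside
- cup: white cup, 80 dia x 70; a bystander, origin at the centre of its underside
- can_a: steel can, 68 dia x 90; a bystander, origin at the centre of its underside
Mind the look-alikes: they are no part of the job. Leave any red look-alike of the tin4 alone. What is shaped like the tin0 but orange is not meant.

How it is judged:
On the way, in this order (a step that is already met when the one before it is completed fails the run):
1. all tins lie squarely piled on the rubber pad, the lock still open (horizontal distance between each of tin0, tin1, tin2, tin3, tin4, tin5 and pile below 0.008 m and angle between the x axis of each of tin0, tin1, tin2, tin3, tin4, tin5 and the y axis of pile, either way round below 0.14 rad and angle between the z axis of each of tin0, tin1, tin2, tin3, tin4, tin5 and the z axis of pile, either way round below 0.1 rad and height (world z) of each of tin0, tin1, tin2, tin3, tin4, tin5 below 0.088 m and value of joint keeper below 0.5 rad), for 0.2 s.
2. the key is fully home in the lock (horizontal distance between key and lock_mouth below 0.005 m and z of key in the frame of lock_mouth below -0.018 m and angle between the x axis of key and the x axis of lock_mouth, either way round below 0.3 rad and value of joint keeper below 0.8 rad), for 0.2 s.
3. the key, in the lock, has turned it to the locked end (horizontal distance between key and lock_mouth below 0.005 m and z of key in the frame of lock_mouth below -0.018 m and angle between the x axis of key and the x axis of lock_mouth, either way round below 0.3 rad and value of joint keeper above 1.2 rad), for 0.2 s.
4. the key is parked upright in the notch (horizontal distance between key and notch below 0.01 m and z of key in the frame of notch below -0.018 m and angle between key's own z axis and vertical below 0.15 rad), for 0.2 s.
At the end, for the whole second after the job is handed in: Every tin lies flat, centred within 8 mm of the pad's centre and within 0.14 rad of its direction; the keeper is turned beyond 1.2 rad; the key stands in the notch within 10 mm of its centre, 18 mm deep or more, upright within 0.15 rad; all released and at rest (all of step 4 and horizontal distance between each of tin0, tin1, tin2, tin3, tin4, tin5 and pile below 0.008 m and angle between the x axis of each of tin0, tin1, tin2, tin3, tin4, tin5 and the y axis of pile, either way round below 0.14 rad and angle between the z axis of each of tin0, tin1, tin2, tin3, tin4, tin5 and the z axis of pile, either way round below 0.1 rad and height (world z) of each of tin0, tin1, tin2, tin3, tin4, tin5 below 0.088 m and value of joint keeper above 1.2 rad and linear speed of each of tin0, tin1, tin2, tin3, tin4, tin5, key below 0.02 m/s); the robot touches nothing.
It fails at once if a jar, cup or can is moved by more than 30 mm (distance of any of jar_a, jar_b, jar_c, cup, can_a from where it was at the start of the episode above 0.03 m).
Of tin0, tin1, tin2, tin3, tin4, tin5 only 4 to 6 are there at a start; the rules pass over those that are not, and their reading is None.
At some moment in a run one of tin0, tin1, tin2, tin3, tin4, tin5 may be knocked a few centimetres aside while the robot is not near it.
It also fails if it takes over 210 s, if anything falls off the work surface, if the arm or the gripper's body presses on something with over 40 N, if the wrist force passes 120 N, or if a joint passes its speed limit or range.

## Robot

A 7-joint arm with a two-finger parallel gripper is mounted at the origin on the work surface. World frame = base frame: x ahead of the robot, y to its left, z up, the work surface at z = 0. Lengths are in m, angles in rad, forces in N, time in s.
With the tool pointing down it reaches from about 0.4 to 0.85 m from the base axis. Payload 10.4 kg.
Tool frame: the origin (TCP) lies at the very end of the fingers, on their centre line; the grasp point (between the pads) lies 19 mm behind it; z points along the fingers, y is the line along which they close (so a half turn about z gives the same grasp; the last joint's range is limited). The gripper opens to 85 mm and grips with 20 to 120 N. Pads are 22 mm wide; open, the fingers measure 114 mm over their backs; the gripper's body (76 mm by 85 mm) begins 54 mm behind the grasp point. The pads swing forward as they close: fully open they stand 13 mm farther back than shut.
Start: joints at [1.141, 0.332, -0.065, 1.46, 0.022, 1.35, -0.088], TCP at [0.247, -0.574, 0.231] pointing down, gripper open.
Joint ranges: [-2.6, 2.6], [-0.5, 2.12], [-1.47, 1.34], [0.16, 2.42], [-1.27, 4.41], [0.06, 2.06], [-2.6, 2.6]. Speed limits (rad/s): [2.22, 2.22, 2.79, 2.79, 3.14, 3.14, 3.14].

## Interface

Orientations are given as a unit quaternion [x, y, z, w].
In Python, from workcell import * gives the robot as it stands. The module is installed in compiled form; this text tells all that it offers.
- The arm moves only by the tool carry_out, never from a script. Its argument "motion" is a list of rows, each an object with "xyz": the shift along the tool's x, y, z in m, a list of three; "angular": the turn, a rotation vector about the tool's x, y, z in degrees, a list of three. A call has 1 to 12 rows; each row is the pose to reach, as a shift and turn from the pose commanded when the call began, along the tool's axes at that moment; what a row does not reach only later rows make up. A row lasts 1/10 s, in which the tool goes at most 50 mm and 8.59 degrees, less where a joint would pass 70% of its speed; a pose out of reach is approached as far as the arm can. A call with a gripper value outside its range is refused whole. "hand" is the opening, from 0 (shut) to 1 (fully open), set as the call begins (left out, the last holds). The fingers move at their own pace and stop on an object; "grip_force" is the grip in N (left out, the last holds). Time passes only in rows, so rows that repeat a pose let the fingers close. It gives the time, the measured TCP pose, the force, the opening and the grip force at its end, in the units of the state.
- get_obs(): the state, without advancing time (a new reading comes with each control period).
- camera(name): name is "scene" or "side" or "wrist"; returns a dict with "img" (420x560x3 uint8, red, green, blue), "fx", "fy", "cx", "cy" (pixels), "extrinsics" (4x4, takes a point from camera to world coordinates). Camera axes: x right, y up, looking along -z (the intrinsics and any distortion apply to the point x, -y, -z); pixel columns grow to the right and rows downward; lengths in m; the calibration is good to about 2 mm. A picture is of the moment at which its call begins. There is no depth.
- hand_in(): hands the job in; it is judged then, once.
The state is a dict: "clock": time; "joint_pos": joint angles; "joint_velocities": joint speeds; "tau": joint torques, N m; "position": TCP position; "ee_rot": TCP orientation; "ft_force": force on the tool from outside, world axes, zero at the start; "torque": the same for the moment, N m; "grip_width": opening from 0.0 (shut) to 1.0 (fully open); "grasp_force": force on a finger pad.
Only numpy, scipy, OpenCV 4.12 (cv2) and the standard library are available. Lean on these libraries where they do the work, as an engineer would, in place of code of your own. Each camera call takes 0.05 s, during which the arm holds its last target. There are 200 camera calls.

## Working session

There is one attempt and no reset: what is moved stays moved. The work goes in short steps, Python scripts to look and compute and a tool call to move; the robot and the scene stay as the last step left them, time stands still between calls to the robot, and variables do not carry over. Pictures are saved under pics/ and viewed, at most 17 in all, crops included, and the job is handed in when it is done.

Besides the shell and the picture viewer there is one more tool, called after "Request:" as a command line: name --argument value ..., lists and objects as JSON in quotes. carry_out: Moves the arm, as the interface text tells. Its arguments: {"type":"object","properties":{"motion":{"type":"array"},"hand":{"type":"number"},"grip_force":{"type":"number"}},"required":["motion"]}

```bash
mkdir -p pics; python3 - <<'E'
from workcell import *
import cv2,numpy as np
o=get_obs();print(o)
for n in ["scene","side","wrist"]:
    c=camera(n);cv2.imwrite(f"pics/{n}0.png",c["img"][:,:,::-1]);print(n,c["fx"],c["fy"],c["cx"],c["cy"],np.round(c["extrinsics"],4).tolist(),c.keys())
E
```

```text
{'clock': 0.0, 'joint_pos': array([ 1.14141873,  0.33291683, -0.06468285,  1.46095563,  0.02158177,
        1.34989323, -0.08848959]), 'joint_velocities': array([ 0.00055539,  0.00115726,  0.00184983, -0.00138509,  0.00038081,
        0.00029901, -0.00052773]), 'tau': array([-6.98649706e-05, -6.25434923e+01,  4.93591034e-02, -3.91613531e+01,
        1.62892789e-02,  9.83509206e-03, -4.45183969e-05]), 'position': array([ 0.2471224 , -0.57365384,  0.23048097]), 'ee_rot': array([ 9.79386275e-01,  2.01994997e-01, -1.76523927e-04, -7.17840687e-04]), 'ft_force': array([-1.03098526, -0.2807312 ,  0.10354052]), 'torque': array([-0.0208111 ,  0.01043737,  0.0287384 ]), 'grasp_force': 0.0, 'grip_width': 1.0002138432700773}
scene 504.93746138944374 504.93746138944374 284.46530821089937 206.53007331368644 [[-0.1025, -0.8464, 0.5226, 1.2204], [0.9947, -0.0832, 0.0603, 0.0525], [-0.0076, 0.526, 0.8505, 1.2003], [0.0, 0.0, 0.0, 1.0]] dict_keys(['img', 'fx', 'fy', 'cx', 'cy', 'extrinsics'])
side 402.6709601869509 402.6709601869509 285.416157641674 208.00036819706816 [[-0.8986, 0.2299, -0.3737, 0.1531], [-0.4387, -0.4585, 0.7728, 0.7739], [0.0063, 0.8584, 0.5129, 0.6448], [0.0, 0.0, 0.0, 1.0]] dict_keys(['img', 'fx', 'fy', 'cx', 'cy', 'extrinsics'])
wrist 315.3838748805323 315.3838748805323 275.4352885249437 212.11504956184095 [[0.397, 0.8739, 0.2804, 0.3194], [-0.9178, 0.3782, 0.1207, -0.5426], [-0.0006, -0.3053, 0.9523, 0.3732], [0.0, 0.0, 0.0, 1.0]] dict_keys(['img', 'fx', 'fy', 'cx', 'cy', 'extrinsics'])
```

View pics/scene0.png

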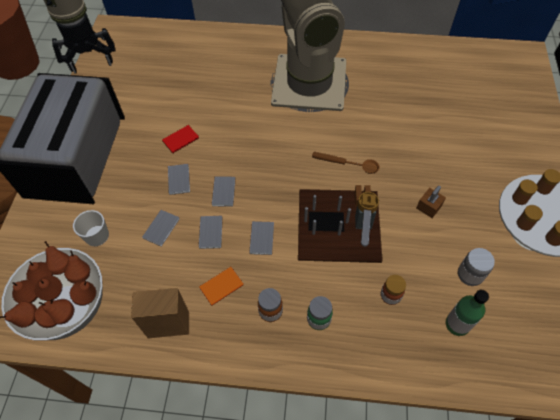

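View pics/side0.png

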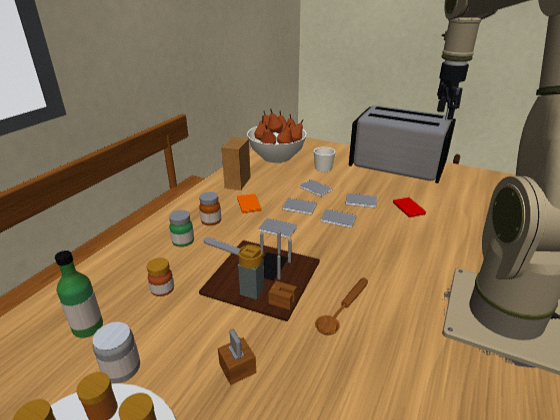

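The scene picture shows five grey tins at (179,179), (223,191), (160,228), (210,232) and (262,238). There is a red look-alike at (180,138) and an orange one at (221,286), neither of which fits the description. The rack is at (340,225) with its lock at (367,198) and the arm pointing away from the robot, and the key stand is at (431,203). The side view agrees.

```bash
cat > h.py <<'E'
from workcell import *
import cv2,numpy as np
from scipy.spatial.transform import Rotation as R
def px2w(c,uv,z):
    uv=np.atleast_2d(np.asarray(uv,float));T=c["extrinsics"]
    d=np.c_[(uv[:,0]-c["cx"])/c["fx"],-(uv[:,1]-c["cy"])/c["fy"],-np.ones(len(uv))]@T[:3,:3].T
    return T[:3,3]+d*((z-T[2,3])/d[:,2])[:,None]
def w2px(c,P):
    T=c["extrinsics"];p=(np.atleast_2d(P)-T[:3,3])@T[:3,:3]
    return np.c_[c["cx"]+c["fx"]*p[:,0]/-p[:,2],c["cy"]-c["fy"]*p[:,1]/-p[:,2]]
def rects(c,mask,z,amin):
    "contours of mask -> (centre xy, long side, short side, yaw deg of the long side, pixel centre)"
    out=[]
    for k in cv2.findContours(mask,cv2.RETR_EXTERNAL,cv2.CHAIN_APPROX_NONE)[0]:
        if cv2.contourArea(k)<amin: continue
        w=px2w(c,k[:,0],z)[:,:2]
        (cx,cy),(a,b),t=cv2.minAreaRect((w*1000).astype(np.float32))
        if a<b: a,b,t=b,a,t+90
        out.append((round(cx,1),round(cy,1),round(a,1),round(b,1),round((t+90)%180-90,1),k[:,0].mean(0).round().astype(int).tolist()))
    return out
def greymask(c,smax=60,lo=80,hi=255):
    h=cv2.cvtColor(c["img"],cv2.COLOR_RGB2HSV)
    m=((h[...,1]<smax)&(h[...,2]>lo)&(h[...,2]<=hi)).astype(np.uint8)*255
    return cv2.morphologyEx(m,cv2.MORPH_OPEN,np.ones((3,3)))
def pose():
    o=get_obs();return np.array(o["position"]),R.from_quat(o["ee_rot"])
def go(x,y,z,yaw=None,p0=None):
    "shift (mm) and turn (deg) in tool axes, to TCP x,y,z mm, tool x at yaw deg, pointing down"
    p,r=pose()
    s=r.inv().apply(np.array([x,y,z])-p*1000)
    m=r.as_matrix()
    if yaw is None: yaw=np.degrees(np.arctan2(m[1,0],m[0,0]))
    rt=R.from_euler('z',yaw,degrees=True)*R.from_euler('x',180,degrees=True)
    a=(r.inv()*rt).as_rotvec(degrees=True)
    print("xyz",s.round(1),"ang",a.round(2))
E
python3 - <<'E'
from h import *
c=camera("scene")
for r in rects(c,greymask(c),0.012,150): print(r)
h=cv2.cvtColor(c["img"],cv2.COLOR_RGB2HSV)
for u,v in [(179,179),(262,238),(325,222),(310,200),(366,235),(320,245)]: print((u,v),h[v,u],c["img"][v,u])
print(px2w(c,[[367,198]],.128),px2w(c,[[433,195]],.06))
dark=(h[...,2]<75).astype(np.uint8)*255
dark[:, :290]=0;dark[:,400:]=0;dark[:170]=0;dark[280:]=0
dark=cv2.morphologyEx(dark,cv2.MORPH_CLOSE,np.ones((15,15)))
print(rects(c,dark,0.012,1000))
c2=camera("wrist");print(c2["img"].shape)
big=cv2.resize(c["img"][165:275,285:455],None,fx=4.7,fy=4.7,interpolation=cv2.INTER_CUBIC);cv2.imwrite("pics/rack1.png",big[:,:,::-1])
E
```

```text
(1039.8, -63.7, 1168.4, 117.8, -89.9, [234, 404])
(768.1, 86.2, 52.2, 51.7, -84.3, [320, 306])
(759.9, -41.6, 52.8, 52.5, 6.1, [269, 298])
(776.0, -680.9, 180.9, 59.5, -14.1, [19, 280])
(600.2, 490.8, 68.4, 67.0, -25.8, [481, 260])
(806.4, -555.5, 247.5, 182.3, -16.7, [66, 298])
(593.0, -83.0, 97.8, 59.2, 3.4, [261, 238])
(587.6, -223.0, 99.2, 58.9, 9.7, [210, 232])
(532.6, 193.1, 106.9, 17.9, -3.2, [366, 227])
(588.2, -358.0, 97.3, 62.5, -18.2, [161, 227])
(608.8, -551.0, 117.2, 84.0, 24.7, [91, 227])
(455.1, -209.3, 94.8, 60.2, 5.6, [223, 191])
(434.4, 636.3, 257.8, 159.8, -10.0, [533, 210])
(426.0, -344.9, 100.7, 59.5, 14.2, [178, 179])
(0.7, -0.2, 233.3, 228.1, -89.4, [309, 86])
(-210.2, 807.8, 415.9, 46.4, -10.0, [555, 56])
(-371.0, 10.0, 125.3, 60.2, -67.7, [321, 8])
(-285.2, -809.6, 152.0, 68.1, 30.9, [93, 9])
(32.3, -867.8, 823.3, 318.9, 22.4, [44, 84])
(179, 179) [113  22 103] [ 94  96 103]
(262, 238) [113  22 103] [ 94  96 103]
(325, 222) [105  43  12] [10 11 12]
(310, 200) [ 10 170  45] [45 25 15]
(366, 235) [113  22 103] [ 94  96 103]
(320, 245) [  8 163  50] [50 27 18]
[[0.51607472 0.1808057  0.128     ]] [[0.44451565 0.36496885 0.06      ]]
[(528.9, 119.7, 227.1, 217.7, 4.1, [339, 226])]
(420, 560, 3)
```

View pics/rack1.png

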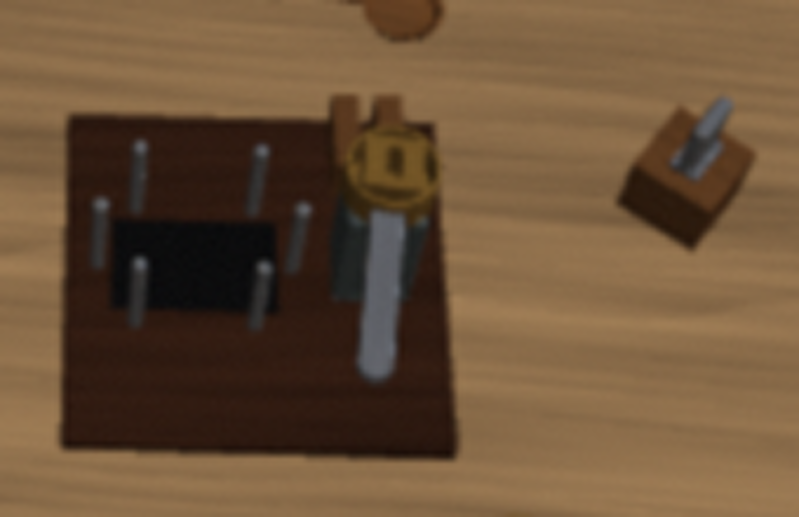

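```bash
python3 -c "
from h import *
go(520,-200,250,90)
go(520,85,200,92)"
```

```text
xyz [ 398.4 -235.5  -18.9] ang [-3.00e-02 -2.00e-02 -6.67e+01]
xyz [ 511.2 -497.2   31.2] ang [-3.00e-02 -2.00e-02 -6.87e+01]
```

Request:
carry_out --motion '[{"xyz":[0.398,-0.2355,-0.019],"angular":[0,0,-66.7]},{"xyz":[0.398,-0.2355,-0.019],"angular":[0,0,-66.7]},{"xyz":[0.398,-0.2355,-0.019],"angular":[0,0,-66.7]},{"xyz":[0.398,-0.2355,-0.019],"angular":[0,0,-66.7]},{"xyz":[0.398,-0.2355,-0.019],"angular":[0,0,-66.7]},{"xyz":[0.398,-0.2355,-0.019],"angular":[0,0,-66.7]},{"xyz":[0.398,-0.2355,-0.019],"angular":[0,0,-66.7]},{"xyz":[0.398,-0.2355,-0.019],"angular":[0,0,-66.7]},{"xyz":[0.398,-0.2355,-0.019],"angular":[0,0,-66.7]},{"xyz":[0.398,-0.2355,-0.019],"angular":[0,0,-66.7]},{"xyz":[0.398,-0.2355,-0.019],"angular":[0,0,-66.7]},{"xyz":[0.398,-0.2355,-0.019],"angular":[0,0,-66.7]}]'

```text
clock: 1.45
position: [0.519, -0.2014, 0.2501]
ee_rot: [0.707, 0.707, -0.0, -0.0]
ft_force: [1.0, -0.9, -0.9]
grip_width: 1.0
grasp_force: 0.0
```

```bash
python3 - <<'E'
from h import *
o=get_obs();print(o["clock"],o["joint_pos"].round(2),o["position"],R.from_quat(o["ee_rot"]).as_euler('xyz',True))
c=camera("wrist");cv2.imwrite("pics/w1.png",c["img"][:,:,::-1])
for r in rects(c,greymask(c),0.012,500): print(r)
go(528,85,200,92)
E
```

```text
1.45 [ 0.71  0.21 -0.48  1.6   0.1   1.36  0.21] [ 0.51902735 -0.2014301   0.25005349] [-1.79959067e+02  2.95763812e-02  8.99428463e+01]
(799.4, -571.5, 50.8, 44.5, 81.7, [450, 408])
(691.8, -369.4, 105.6, 26.1, -61.8, [398, 298])
(588.9, -356.0, 96.5, 63.1, -18.8, [325, 288])
(392.3, -356.7, 177.4, 72.6, 21.8, [188, 287])
(588.2, -221.1, 95.1, 60.7, 8.0, [331, 193])
(455.3, -208.3, 95.4, 60.3, 5.0, [224, 183])
(592.4, -82.4, 95.3, 59.5, 3.4, [342, 71])
(780.1, -42.0, 59.1, 33.8, -63.1, [520, 30])
xyz [287.1   8.6  49.9] ang [-0.04  0.04 -2.14]
```

View pics/w1.png

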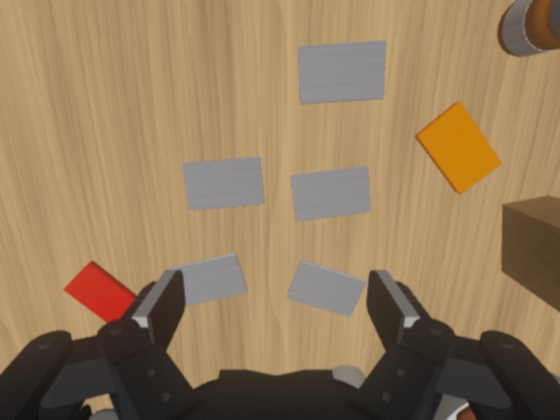

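The wrist view shows all five grey tins unobstructed, at (342,71), (224,183), (331,193), (212,280) and (327,288). The red piece at (100,293) and the orange one at (458,147) are the look-alikes. The wrist and scene measurements agree within 2 mm. Next I look at the rack.

Request:
carry_out --motion '[{"xyz":[0.287,0.008,0.05],"angular":[0,0,-2]},{"xyz":[0.287,0.008,0.05],"angular":[0,0,-2]},{"xyz":[0.287,0.008,0.05],"angular":[0,0,-2]},{"xyz":[0.287,0.008,0.05],"angular":[0,0,-2]},{"xyz":[0.287,0.008,0.05],"angular":[0,0,-2]},{"xyz":[0.287,0.008,0.05],"angular":[0,0,-2]},{"xyz":[0.287,0.008,0.05],"angular":[0,0,-2]},{"xyz":[0.287,0.008,0.05],"angular":[0,0,-2]}]'

```text
clock: 2.3
position: [0.5275, 0.0858, 0.2]
ee_rot: [0.695, 0.719, -0.0, 0.0]
ft_force: [-0.4, -0.6, 0.1]
grip_width: 1.004
grasp_force: 0.0
```

```bash
python3 - <<'E'
from h import *
c=camera("wrist");np.save("pics/wr.npy",c,allow_pickle=True)
p,_=pose();print(p)
h=cv2.cvtColor(c["img"],cv2.COLOR_RGB2HSV)
m=((h[...,2]<25)).astype(np.uint8)*255
m=cv2.morphologyEx(m,cv2.MORPH_CLOSE,np.ones((5,5)))
for r in rects(c,m,0.012,800): print("pad",r)
g=greymask(c,60,60)
for r in rects(c,g,0.08,15): print("grey",r)
cv2.imwrite("pics/w2.png",c["img"][:,:,::-1])
E
```

```text
[0.52783517 0.08460967 0.20017289]
grey (498.7, -131.4, 6.6, 4.2, 2.1, [241, 397])
grey (612.8, -125.7, 7.3, 6.5, -84.1, [347, 397])
grey (490.1, -129.6, 6.6, 5.6, 2.1, [233, 396])
grey (622.8, -123.3, 7.8, 5.5, 2.1, [356, 395])
grey (417.4, -133.7, 11.8, 7.5, 86.2, [165, 397])
grey (654.7, -124.2, 13.1, 8.6, -82.0, [386, 396])
grey (580.5, -126.3, 51.8, 11.1, 2.1, [317, 397])
grey (470.7, -126.2, 28.3, 10.2, -14.8, [215, 393])
grey (404.7, -101.0, 9.2, 8.5, -87.9, [151, 372])
grey (653.1, -95.3, 71.6, 31.2, 69.4, [387, 372])
grey (435.2, -97.1, 78.3, 32.6, -30.1, [179, 370])
grey (298.0, -71.8, 8.7, 3.7, 2.1, [43, 346])
grey (325.7, -127.7, 104.3, 97.7, -75.6, [95, 387])
grey (373.6, -50.8, 11.7, 6.0, 2.1, [116, 331])
grey (785.2, -40.6, 69.6, 68.3, -36.2, [523, 334])
grey (579.3, -28.7, 75.4, 52.1, 2.6, [323, 318])
grey (733.1, 8.1, 49.2, 37.0, 54.2, [490, 290])
grey (708.2, -53.5, 207.4, 101.1, -69.3, [438, 354])
grey (408.4, -35.2, 121.0, 34.3, 58.8, [142, 321])
grey (532.4, 44.0, 30.8, 6.5, -88.0, [278, 250])
grey (496.3, 61.3, 29.3, 7.6, 76.7, [239, 231])
grey (564.4, 65.6, 29.6, 7.3, -66.2, [316, 228])
grey (530.2, 77.4, 44.6, 13.4, 3.4, [277, 214])
grey (771.1, 82.6, 41.5, 12.8, -72.6, [554, 217])
grey (738.5, 103.7, 50.1, 37.9, 71.7, [523, 193])
grey (492.6, 121.4, 17.4, 7.5, 45.8, [234, 163])
grey (560.4, 126.0, 17.3, 7.5, -41.6, [317, 160])
grey (525.2, 143.0, 11.1, 7.4, -87.9, [274, 139])
grey (609.0, 184.2, 115.6, 21.3, -3.0, [381, 87])
grey (672.2, 229.7, 40.4, 18.1, -42.3, [479, 23])
```

View pics/w2.png

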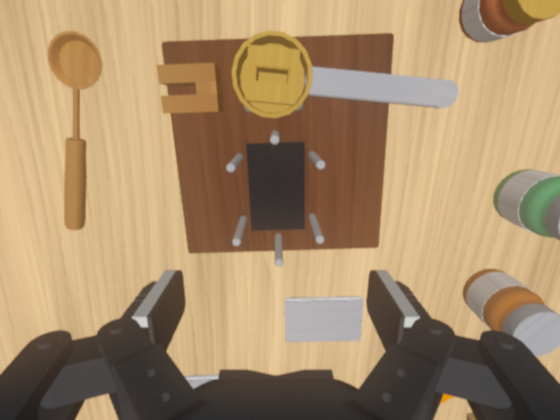

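The wrist view shows the rack. The pad is at (276,186), the posts stand around it, the brass lock slot is at (272,74), the arm lies along +x, and the notch block is at (190,88) with its slot opening to the left (-x). I measure these precisely next.

```bash
python3 - <<'E'
from h import *
c=np.load("pics/wr.npy",allow_pickle=True).item()
im=c["img"];h=cv2.cvtColor(im,cv2.COLOR_RGB2HSV)
print("pad hsv",h[186,276],h[186,225])
m=((h[...,2]<60)&(h[...,1]<90)).astype(np.uint8)*255
m[:130]=0;m[245:]=0
m=cv2.morphologyEx(m,cv2.MORPH_OPEN,np.ones((5,5)))
for r in rects(c,m,0.013,800): print("pad",r)
# posts
nad=w2px(c,np.r_[c["extrinsics"][:2,3],0])[0];print("nadir",nad)
g=greymask(c,60,60);n,lab,st,ce=cv2.connectedComponentsWithStats(g)
pts=[]
for u,v in [(278,250),(239,231),(316,228),(234,163),(317,160),(274,139)]:
    k=lab[v-3:v+4,u-3:u+4];k=k[k>0][0];yy,xx=np.where(lab==k);P=np.c_[xx,yy].astype(float)
    d=P-nad;rad=d@(P.mean(0)-nad)/np.linalg.norm(P.mean(0)-nad)
    # far end; cap centre is one radius inward
    w=px2w(c,P,0.08)[:,:2]*1000;n0=c["extrinsics"][:2,3]*1000
    dirn=(w.mean(0)-n0);dirn/=np.linalg.norm(dirn)
    a=(w-n0)@dirn; top=w[a>a.max()-8]; e=a.max()+.4-4
    perp=np.array([-dirn[1],dirn[0]]);b=(top-n0)@perp
    pts.append(n0+dirn*e+perp*(b.max()+b.min())/2)
pts=np.array(pts);model=np.array([[0,-56],[-38,-34],[38,-34],[-38,34],[38,34],[0,56]],float)
pc,mc=pts.mean(0),model.mean(0)
U,S,V=np.linalg.svd((model-mc).T@(pts-pc));Rm=(U@V).T
print("yaw",np.degrees(np.arctan2(Rm[1,0],Rm[0,0])),"orig",pc-Rm@mc);print((pts-pc-(model-mc)@Rm.T).round(1))
# brass
b=((h[...,0]>18)&(h[...,0]<32)&(h[...,1]>150)).astype(np.uint8)*255
b[:20]=0;b[130:]=0;b[:,:225]=0;b[:,320:]=0
for r in rects(c,b,0.128,800):print("cyl",r)
crop=im[20:130,150:330];cv2.imwrite("pics/lock2.png",cv2.resize(crop,None,fx=4.4,fy=4.4,interpolation=cv2.INTER_CUBIC)[:,:,::-1])
E
```

```text
pad hsv [176  32  55] [ 11 145 120]
pad (528.2, 97.5, 65.4, 57.2, -86.4, [275, 173])
nadir [275.76365581 110.74674924]
yaw 3.886517486721711 orig [528.97613223  86.50331563]
[[ 0.   1.5]
 [ 0.3  0.5]
 [-0.3  0.1]
 [ 0.3 -0.3]
 [-0.4 -0.4]
 [ 0.1 -1.5]]
cyl (521.3, 184.6, 49.1, 48.2, 87.0, [276, 73])
```

View pics/lock2.png

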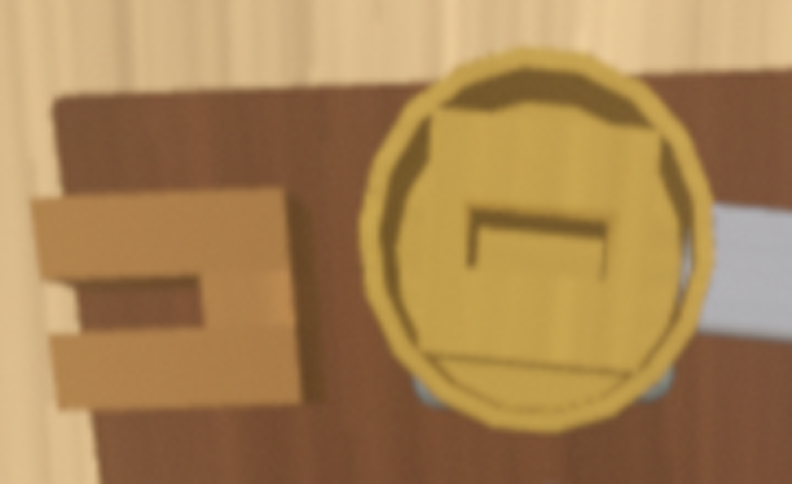

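Rack origin is (529.0, 86.5) with yaw 3.9°, so the lock is at about (522,186). I start with the tin at (592,-82).

```bash
python3 -c "
from h import *
go(592.4,-82.4,80,3.4)"
```

```text
xyz [-168.9   59.1  120.3] ang [3.000e-02 5.000e-02 8.846e+01]
```

Request:
carry_out --motion '[{"xyz":[-0.169,0.059,0],"angular":[0,0,88.5]},{"xyz":[-0.169,0.059,0],"angular":[0,0,88.5]},{"xyz":[-0.169,0.059,0],"angular":[0,0,88.5]},{"xyz":[-0.169,0.059,0],"angular":[0,0,88.5]},{"xyz":[-0.169,0.059,0],"angular":[0,0,88.5]},{"xyz":[-0.169,0.059,0],"angular":[0,0,88.5]},{"xyz":[-0.169,0.059,0.12],"angular":[0,0,88.5]},{"xyz":[-0.169,0.059,0.12],"angular":[0,0,88.5]},{"xyz":[-0.169,0.059,0.12],"angular":[0,0,88.5]},{"xyz":[-0.169,0.059,0.12],"angular":[0,0,88.5]},{"xyz":[-0.169,0.059,0.12],"angular":[0,0,88.5]},{"xyz":[-0.169,0.059,0.12],"angular":[0,0,88.5]}]'

```text
clock: 3.55
position: [0.5921, -0.0829, 0.0803]
ee_rot: [1.0, 0.029, -0.0, 0.001]
ft_force: [-0.4, -0.3, 1.1]
grip_width: 1.0
grasp_force: 0.0
```

```bash
cat >> h.py <<'E'
def tin(z=0.012,smax=60,lo=80):
    "tin under the tool by the wrist camera: x,y,long,short,yaw"
    c=camera("wrist");p,_=pose();R_=[r for r in rects(c,greymask(c,smax,lo),z,1500)]
    r=min(R_,key=lambda r:np.hypot(r[0]-p[0]*1e3,r[1]-p[1]*1e3)+5*abs(r[2]-96)+5*abs(r[3]-60));return r
E
python3 - <<'E'
from h import *
r=tin();print(r,pose()[0],get_obs()["joint_pos"].round(2));go(r[0],r[1],2,r[4])
c=camera("wrist");cv2.imwrite("pics/w3.png",c["img"][:,:,::-1])
E
```

```text
(593.7, -82.4, 95.7, 59.3, 3.5, [275, 219]) [ 0.5922924  -0.08246782  0.08049562] [ 0.34  0.42 -0.34  1.69  0.16  1.06 -1.57]
xyz [ 1.4 -0.1 78.5] ang [ 0.06 -0.01 -0.09]
```

View pics/w3.png

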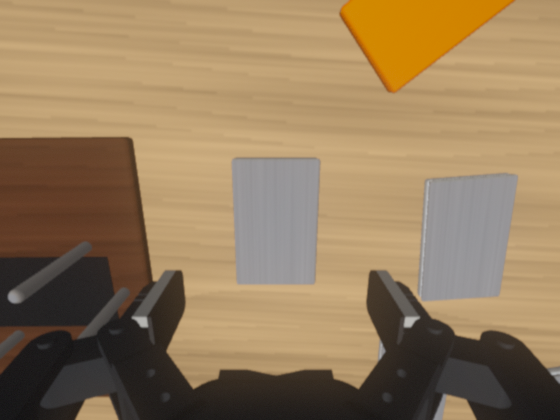

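The view shows the grey tin at (276,221), centred between the fingers and aligned with them. I go down and grip.

Request:
carry_out --motion '[{"xyz":[0.001,0,0.04],"angular":[0,0,0]},{"xyz":[0.001,0,0.07],"angular":[0,0,0]},{"xyz":[0.001,0,0.078],"angular":[0,0,0]},{"xyz":[0.001,0,0.078],"angular":[0,0,0]}]'

```text
clock: 4.05
position: [0.5927, -0.0806, 0.0017]
ee_rot: [1.0, 0.031, -0.001, -0.0]
ft_force: [-0.4, -0.3, 0.2]
grip_width: 0.997
grasp_force: 0.0
```

Request:
carry_out --motion '[{"xyz":[0,0,0],"angular":[0,0,0]},{"xyz":[0,0,0],"angular":[0,0,0]},{"xyz":[0,0,0],"angular":[0,0,0]},{"xyz":[0,0,0],"angular":[0,0,0]},{"xyz":[0,0,0],"angular":[0,0,0]},{"xyz":[0,0,0],"angular":[0,0,0]}]' --hand 0 --grip_force 50

```text
clock: 4.65
position: [0.5949, -0.0803, 0.0048]
ee_rot: [1.0, 0.031, 0.002, 0.0]
ft_force: [-2.8, 0.3, 8.6]
grip_width: 0.675
grasp_force: 51.3
```

Request:
carry_out --motion '[{"xyz":[0,0,-0.05],"angular":[0,0,0]},{"xyz":[0,0,-0.1],"angular":[0,0,0]},{"xyz":[0,0,-0.14],"angular":[0,0,0]},{"xyz":[0,0,-0.14],"angular":[0,0,0]}]'

```text
clock: 5.05
position: [0.5972, -0.0802, 0.1502]
ee_rot: [1.0, 0.031, 0.006, 0.001]
ft_force: [0.2, 0.0, -1.4]
grip_width: 0.668
grasp_force: 53.7
```

```bash
python3 - <<'E'
from h import *
p,_=pose();print(p,tin(p[2]+.010))
go(529,86.5,142,93.9)
E
```

```text
[ 0.59721077 -0.08016994  0.15019948] (598.5, -79.9, 93.7, 58.0, 3.7, [275, 271])
xyz [ -56.3 -170.4    4. ] ang [  0.41  -0.25 -90.39]
```

Request:
carry_out --motion '[{"xyz":[0,0,0],"angular":[0,0,0]},{"xyz":[0,0,0],"angular":[0,0,0]},{"xyz":[0,0,0],"angular":[0,0,0]}]'

```text
clock: 5.4
position: [0.5928, -0.08, 0.141]
ee_rot: [1.0, 0.031, -0.001, -0.0]
ft_force: [1.5, -0.7, -0.9]
grip_width: 0.671
grasp_force: 53.7
```

```bash
python3 - <<'E'
from h import *
p,_=pose();print(p,tin(p[2]+.007))
go(529,86.5,142,93.9)
E
```

```text
[ 0.59276592 -0.07997842  0.14100443] (592.3, -79.9, 96.4, 59.4, 3.6, [275, 271])
xyz [ -53.6 -170.    -0.7] ang [-1.000e-01  7.000e-02 -9.038e+01]
```

Request:
carry_out --motion '[{"xyz":[-0.0535,-0.17,0],"angular":[0,0,-90.4]},{"xyz":[-0.0535,-0.17,0],"angular":[0,0,-90.4]},{"xyz":[-0.0535,-0.17,0],"angular":[0,0,-90.4]},{"xyz":[-0.0535,-0.17,0],"angular":[0,0,-90.4]},{"xyz":[-0.0535,-0.17,0],"angular":[0,0,-90.4]},{"xyz":[-0.0535,-0.17,0],"angular":[0,0,-90.4]},{"xyz":[-0.0535,-0.17,0],"angular":[0,0,-90.4]},{"xyz":[-0.0535,-0.17,0],"angular":[0,0,-90.4]},{"xyz":[-0.0535,-0.17,0],"angular":[0,0,-90.4]},{"xyz":[-0.0535,-0.17,0],"angular":[0,0,-90.4]},{"xyz":[-0.0535,-0.17,0],"angular":[0,0,-90.4]},{"xyz":[-0.0535,-0.17,0],"angular":[0,0,-90.4]}]'

```text
clock: 6.65
position: [0.5295, 0.0863, 0.1418]
ee_rot: [0.682, 0.731, -0.0, -0.0]
ft_force: [-0.2, 0.3, -1.7]
grip_width: 0.673
grasp_force: 53.7
```

Request:
carry_out --motion '[{"xyz":[0,0,0],"angular":[0,0,0]},{"xyz":[0,0,0],"angular":[0,0,0]}]'

```text
clock: 6.85
position: [0.5296, 0.0864, 0.1421]
ee_rot: [0.683, 0.73, -0.0, -0.0]
ft_force: [0.0, -0.8, -0.5]
grip_width: 0.67
grasp_force: 53.7
```

```bash
python3 - <<'E'
from h import *
p,_=pose();print(p,tin(p[2]+.007),get_obs()["joint_pos"].round(2))
go(529,86.5,90,93.9);go(529,86.5,18,93.9)
for n in ["scene","wrist"]:
  c=camera(n);cv2.imwrite(f"pics/{n}4.png",c["img"][:,:,::-1])
E
```

```text
[0.52960912 0.08638127 0.14211765] (529.8, 90.6, 106.4, 59.9, -86.1, [275, 259]) [ 0.34  0.28 -0.67  1.78  0.19  1.15 -0.32]
xyz [ 0.2 -0.6 52.2] ang [-0.01  0.01 -0.08]
xyz [  0.2  -0.6 124.2] ang [-0.01  0.01 -0.08]
```

View pics/wrist4.png

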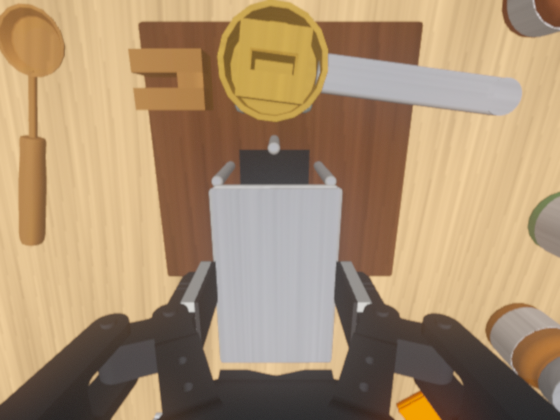

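The held tin at (276,273) is square to the pad, and the posts are visible either side of it. I lower it slowly and watch the force.

Request:
carry_out --motion '[{"xyz":[0,-0.0005,0.03],"angular":[0,0,0]},{"xyz":[0,-0.0005,0.05],"angular":[0,0,0]},{"xyz":[0,-0.0005,0.065],"angular":[0,0,0]},{"xyz":[0,-0.0005,0.08],"angular":[0,0,0]},{"xyz":[0,-0.0005,0.095],"angular":[0,0,0]},{"xyz":[0,-0.0005,0.105],"angular":[0,0,0]},{"xyz":[0,-0.0005,0.112],"angular":[0,0,0]},{"xyz":[0,-0.0005,0.117],"angular":[0,0,0]},{"xyz":[0,-0.0005,0.117],"angular":[0,0,0]},{"xyz":[0,-0.0005,0.117],"angular":[0,0,0]}]'

```text
clock: 8.0
position: [0.5295, 0.0864, 0.0257]
ee_rot: [0.683, 0.731, 0.0, 0.0]
ft_force: [-0.2, -0.5, -1.3]
grip_width: 0.668
grasp_force: 53.7
```

Request:
carry_out --motion '[{"xyz":[0,0,0.004],"angular":[0,0,0]},{"xyz":[0,0,0.006],"angular":[0,0,0]},{"xyz":[0,0,0.006],"angular":[0,0,0]}]'

```text
clock: 8.3
position: [0.529, 0.0863, 0.0191]
ee_rot: [0.683, 0.731, -0.0, -0.0]
ft_force: [-0.5, 0.2, -0.3]
grip_width: 0.67
grasp_force: 53.7
```

Request:
carry_out --motion '[{"xyz":[0,0,0.002],"angular":[0,0,0]},{"xyz":[0,0,0.002],"angular":[0,0,0]},{"xyz":[0,0,0.002],"angular":[0,0,0]}]'

```text
clock: 8.6
position: [0.5292, 0.0863, 0.0173]
ee_rot: [0.683, 0.731, -0.0, 0.0]
ft_force: [-0.6, -0.1, -0.5]
grip_width: 0.674
grasp_force: 53.7
```

Request:
carry_out --motion '[{"xyz":[0,0,0],"angular":[0,0,0]},{"xyz":[0,0,0],"angular":[0,0,0]},{"xyz":[0,0,0],"angular":[0,0,0]},{"xyz":[0,0,-0.01],"angular":[0,0,0]},{"xyz":[0,0,-0.05],"angular":[0,0,0]},{"xyz":[0,0,-0.1],"angular":[0,0,0]},{"xyz":[0,0,-0.15],"angular":[0,0,0]},{"xyz":[0,0,-0.18],"angular":[0,0,0]},{"xyz":[0,0,-0.18],"angular":[0,0,0]},{"xyz":[0,0,-0.18],"angular":[0,0,0]},{"xyz":[0,0,-0.18],"angular":[0,0,0]}]' --hand 1

```text
clock: 9.7
position: [0.5286, 0.0862, 0.1964]
ee_rot: [0.683, 0.731, -0.001, -0.0]
ft_force: [-0.5, 0.7, -0.4]
grip_width: 0.994
grasp_force: 0.0
```

```bash
python3 - <<'E'
from h import *
p,_=pose();print(p)
c=camera("wrist");[print(r) for r in rects(c,greymask(c),0.024,1500)]
cs=camera("scene");[print("s",r) for r in rects(cs,greymask(cs),0.012,300) if r[2]<115 and r[3]<70 and r[1]<150]
go(588.2,-221.1,200,8)
E
```

```text
[0.52855948 0.08616528 0.1964039 ]
(852.7, -68.8, 84.9, 44.8, -34.3, [534, 335])
(530.7, 71.7, 146.9, 60.8, -86.0, [276, 197])
(628.0, 188.4, 141.0, 26.0, -2.9, [385, 91])
s (769.4, 86.3, 54.4, 51.8, 4.4, [320, 306])
s (760.5, -42.0, 54.0, 53.0, -37.6, [269, 298])
s (587.6, -223.0, 99.2, 58.9, 9.7, [210, 232])
s (522.7, 82.0, 93.3, 62.4, -87.2, [324, 220])
s (588.2, -358.0, 97.0, 62.7, -18.6, [161, 227])
s (455.1, -209.3, 94.8, 60.2, 5.6, [223, 191])
s (426.0, -344.9, 100.7, 59.5, 14.2, [178, 179])
xyz [-310.7   38.6   -3.9] ang [-0.1   0.09 85.92]
```

```bash
cat >> h.py <<'E'
def pileat(z):
    c=camera("wrist");m=cv2.morphologyEx(greymask(c),cv2.MORPH_OPEN,np.ones((21,21)))
    return [r for r in rects(c,m,z,1500) if abs(r[0]-529)<40 and abs(r[1]-86)<60]
E
python3 - <<'E'
from h import *
print(pileat(.024))
c=camera("wrist");print(w2px(c,[[.529,.0865,.024]]))
cv2.imwrite("pics/w5.png",cv2.resize(c["img"][90:290,180:380],None,fx=3,fy=3)[:,:,::-1])
E
```

```text
[(529.8, 85.3, 97.1, 60.9, -86.0, [276, 190])]
[[275.62134287 190.94239401]]
```

View pics/w5.png

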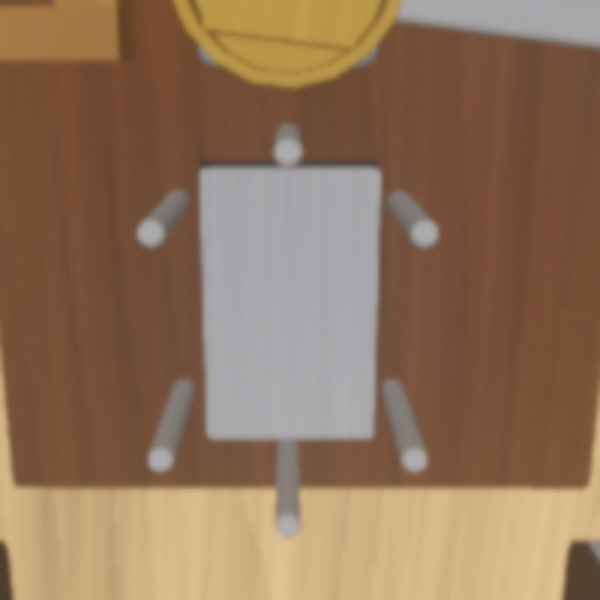

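The first tin is on the pad within about 1.5 mm, square between the six posts. The next tin is at (588,-221).

Request:
carry_out --motion '[{"xyz":[-0.311,0.0385,0],"angular":[0,0,86]},{"xyz":[-0.311,0.0385,0],"angular":[0,0,86]},{"xyz":[-0.311,0.0385,0],"angular":[0,0,86]},{"xyz":[-0.311,0.0385,0],"angular":[0,0,86]},{"xyz":[-0.311,0.0385,0],"angular":[0,0,86]},{"xyz":[-0.311,0.0385,0],"angular":[0,0,86]},{"xyz":[-0.311,0.0385,0.04],"angular":[0,0,86]},{"xyz":[-0.311,0.0385,0.08],"angular":[0,0,86]},{"xyz":[-0.311,0.0385,0.11],"angular":[0,0,86]},{"xyz":[-0.311,0.0385,0.11],"angular":[0,0,86]},{"xyz":[-0.311,0.0385,0.11],"angular":[0,0,86]},{"xyz":[-0.311,0.0385,0.11],"angular":[0,0,86]}]'

```text
clock: 11.1
position: [0.5892, -0.2212, 0.0876]
ee_rot: [0.997, 0.071, 0.0, 0.0]
ft_force: [0.0, -0.2, 0.2]
grip_width: 1.002
grasp_force: 0.0
```

Request:
carry_out --motion '[{"xyz":[0,0,0],"angular":[0,0,0]},{"xyz":[0,0,0],"angular":[0,0,0]}]'

```text
clock: 11.3
position: [0.5892, -0.2215, 0.088]
ee_rot: [0.998, 0.07, 0.001, 0.0]
ft_force: [0.2, 0.4, 0.3]
grip_width: 1.0
grasp_force: 0.0
```

```bash
cat >> h.py <<'E'
def pick(zup=150):
    r=tin();print(r,pose()[0].round(4),get_obs()["joint_pos"].round(2));go(r[0],r[1],6,r[4])
    d=np.array([529-r[0],86.5-r[1],zup-6]);t=R.from_euler('z',r[4],degrees=True)*R.from_euler('x',180,degrees=True)
    print("then xyz",t.inv().apply(d).round(1),"ang z",-round(93.9-r[4],1))
E
python3 -c "
from h import *
pick()"
```

```text
(589.2, -222.0, 95.8, 59.3, 8.0, [276, 218]) [ 0.5891 -0.2215  0.0879] [ 0.5   0.47 -0.27  1.6   0.14  1.09 -1.24]
xyz [-0.   0.5 81.9] ang [ 0.03 -0.05 -0.01]
then xyz [ -16.7 -313.9 -144. ] ang z -85.9
```

Request:
carry_out --motion '[{"xyz":[0,0.0005,0.04],"angular":[0,0,0]},{"xyz":[0,0.0005,0.07],"angular":[0,0,0]},{"xyz":[0,0.0005,0.082],"angular":[0,0,0]},{"xyz":[0,0.0005,0.082],"angular":[0,0,0]},{"xyz":[0,0.0005,0.082],"angular":[0,0,0]}]'

```text
clock: 11.85
position: [0.5898, -0.222, 0.0067]
ee_rot: [0.998, 0.069, 0.001, 0.0]
ft_force: [1.5, -0.1, 0.7]
grip_width: 1.002
grasp_force: 0.0
```

Request:
carry_out --motion '[{"xyz":[0,0,0],"angular":[0,0,0]},{"xyz":[0,0,0],"angular":[0,0,0]},{"xyz":[0,0,0],"angular":[0,0,0]},{"xyz":[0,0,0],"angular":[0,0,0]},{"xyz":[0,0,0],"angular":[0,0,0]},{"xyz":[0,0,0],"angular":[0,0,0]}]' --hand 0

```text
clock: 12.45
position: [0.5935, -0.22, 0.0121]
ee_rot: [0.998, 0.07, 0.004, 0.001]
ft_force: [-9.1, 12.2, 41.8]
grip_width: 0.47
grasp_force: 52.1
```

Request:
carry_out --motion '[{"xyz":[0,0,-0.05],"angular":[0,0,0]},{"xyz":[0,0,-0.1],"angular":[0,0,0]},{"xyz":[0,0,-0.144],"angular":[0,0,0]},{"xyz":[0,0,-0.144],"angular":[0,0,0]},{"xyz":[0,0,-0.144],"angular":[0,0,0]}]'

```text
clock: 12.95
position: [0.5896, -0.2221, 0.1512]
ee_rot: [0.998, 0.069, 0.002, 0.001]
ft_force: [-0.8, -0.3, -0.1]
grip_width: -0.002
grasp_force: 0.0
```

Request:
carry_out --motion '[{"xyz":[-0.0167,-0.314,0],"angular":[0,0,-85.9]},{"xyz":[-0.0167,-0.314,0],"angular":[0,0,-85.9]},{"xyz":[-0.0167,-0.314,0],"angular":[0,0,-85.9]},{"xyz":[-0.0167,-0.314,0],"angular":[0,0,-85.9]},{"xyz":[-0.0167,-0.314,0],"angular":[0,0,-85.9]},{"xyz":[-0.0167,-0.314,0],"angular":[0,0,-85.9]},{"xyz":[-0.0167,-0.314,0],"angular":[0,0,-85.9]},{"xyz":[-0.0167,-0.314,0],"angular":[0,0,-85.9]},{"xyz":[-0.0167,-0.314,0],"angular":[0,0,-85.9]},{"xyz":[-0.0167,-0.314,0],"angular":[0,0,-85.9]},{"xyz":[-0.0167,-0.314,0],"angular":[0,0,-85.9]},{"xyz":[-0.0167,-0.314,0],"angular":[0,0,-85.9]}]'

```text
clock: 14.15
position: [0.5286, 0.0867, 0.1484]
ee_rot: [0.685, 0.729, -0.001, -0.001]
ft_force: [-0.8, -0.5, -0.6]
grip_width: 0.001
grasp_force: 0.0
```

Request:
carry_out --motion '[{"xyz":[0,0,0],"angular":[0,0,0]},{"xyz":[0,0,0],"angular":[0,0,0]},{"xyz":[0,0,0],"angular":[0,0,0]}]'

```text
clock: 14.45
position: [0.5291, 0.0869, 0.1493]
ee_rot: [0.684, 0.73, -0.0, 0.0]
ft_force: [-0.2, 0.6, 0.7]
grip_width: -0.002
grasp_force: 0.0
```

```bash
cat >> h.py <<'E'
def held(zt):
    p,_=pose();c=camera("wrist");m=cv2.morphologyEx(greymask(c),cv2.MORPH_OPEN,np.ones((31,31)))
    print(p.round(4),[r for r in rects(c,m,p[2]+.006,3000) if abs(r[0]-p[0]*1e3)<40 and abs(r[1]-p[1]*1e3)<60]);go(529,86.5,zt,93.9)
E
python3 -c "
from h import *
held(30.5)"
```

```text
[0.5291 0.0869 0.1493] [(527.3, 124.4, 49.9, 30.9, -86.0, [275, 202])]
xyz [ -0.4  -0.2 118.8] ang [ 0.    0.01 -0.14]
```

The grip was too high, so the pads slipped over the top of the tin. I go back, open, look, and grip lower.

Request:
carry_out --motion '[{"xyz":[-0.311,0.0385,0],"angular":[0,0,86]},{"xyz":[-0.311,0.0385,0],"angular":[0,0,86]},{"xyz":[-0.311,0.0385,0],"angular":[0,0,86]},{"xyz":[-0.311,0.0385,0],"angular":[0,0,86]},{"xyz":[-0.311,0.0385,0],"angular":[0,0,86]},{"xyz":[-0.311,0.0385,0],"angular":[0,0,86]},{"xyz":[-0.311,0.0385,0.03],"angular":[0,0,86]},{"xyz":[-0.311,0.0385,0.06],"angular":[0,0,86]},{"xyz":[-0.311,0.0385,0.06],"angular":[0,0,86]},{"xyz":[-0.311,0.0385,0.06],"angular":[0,0,86]},{"xyz":[-0.311,0.0385,0.06],"angular":[0,0,86]},{"xyz":[-0.311,0.0385,0.06],"angular":[0,0,86]}]' --hand 1

```text
clock: 15.7
position: [0.5884, -0.2207, 0.0895]
ee_rot: [0.998, 0.07, 0.0, 0.0]
ft_force: [-0.4, -0.2, -0.5]
grip_width: 1.001
grasp_force: 0.0
```

Request:
carry_out --motion '[{"xyz":[0,0,0],"angular":[0,0,0]},{"xyz":[0,0,0],"angular":[0,0,0]},{"xyz":[0,0,0],"angular":[0,0,0]}]'

```text
clock: 16.0
position: [0.5882, -0.2209, 0.0895]
ee_rot: [0.998, 0.069, 0.0, 0.0]
ft_force: [0.0, 0.1, 0.0]
grip_width: 0.998
grasp_force: 0.0
```

```bash
sed -i 's/go(r\[0\],r\[1\],6,r\[4\])/go(r[0],r[1],1,r[4])/; s/zup-6\]/zup-1]/' h.py
python3 -c "
from h import *
pick()"
```

```text
(588.6, -236.8, 95.8, 59.4, 11.0, [297, 220]) [ 0.5882 -0.2209  0.0894] [ 0.48  0.46 -0.25  1.6   0.12  1.09 -1.23]
xyz [-1.8 15.8 88.4] ang [ 0.01 -0.01 -3.15]
then xyz [   3.2 -328.7 -149. ] ang z -82.9
```

Request:
carry_out --motion '[{"xyz":[-0.002,0.016,0],"angular":[0,0,-3]},{"xyz":[-0.002,0.016,0.04],"angular":[0,0,-3]},{"xyz":[-0.002,0.016,0.07],"angular":[0,0,-3]},{"xyz":[-0.002,0.016,0.0885],"angular":[0,0,-3]},{"xyz":[-0.002,0.016,0.0885],"angular":[0,0,-3]},{"xyz":[-0.002,0.016,0.0885],"angular":[0,0,-3]}]'

```text
clock: 16.65
position: [0.5886, -0.237, 0.0014]
ee_rot: [0.996, 0.094, 0.0, 0.0]
ft_force: [-0.6, -0.0, 0.5]
grip_width: 0.998
grasp_force: 0.0
```

Request:
carry_out --motion '[{"xyz":[0,0,0],"angular":[0,0,0]},{"xyz":[0,0,0],"angular":[0,0,0]},{"xyz":[0,0,0],"angular":[0,0,0]},{"xyz":[0,0,0],"angular":[0,0,0]},{"xyz":[0,0,0],"angular":[0,0,0]},{"xyz":[0,0,0],"angular":[0,0,0]}]' --hand 0

```text
clock: 17.25
position: [0.5895, -0.2374, 0.0029]
ee_rot: [0.996, 0.094, 0.001, 0.001]
ft_force: [-1.5, 0.7, 6.8]
grip_width: 0.682
grasp_force: 52.8
```

Request:
carry_out --motion '[{"xyz":[0,0,-0.05],"angular":[0,0,0]},{"xyz":[0,0,-0.1],"angular":[0,0,0]},{"xyz":[0,0,-0.149],"angular":[0,0,0]},{"xyz":[0,0,-0.149],"angular":[0,0,0]},{"xyz":[0,0,-0.149],"angular":[0,0,0]}]'

```text
clock: 17.75
position: [0.5891, -0.2372, 0.1518]
ee_rot: [0.996, 0.094, 0.002, 0.001]
ft_force: [-0.7, -0.5, -1.9]
grip_width: 0.677
grasp_force: 54.8
```

Request:
carry_out --motion '[{"xyz":[0.003,-0.3287,0],"angular":[0,0,-83]},{"xyz":[0.003,-0.3287,0],"angular":[0,0,-83]},{"xyz":[0.003,-0.3287,0],"angular":[0,0,-83]},{"xyz":[0.003,-0.3287,0],"angular":[0,0,-83]},{"xyz":[0.003,-0.3287,0],"angular":[0,0,-83]},{"xyz":[0.003,-0.3287,0],"angular":[0,0,-83]},{"xyz":[0.003,-0.3287,0],"angular":[0,0,-83]},{"xyz":[0.003,-0.3287,0],"angular":[0,0,-83]},{"xyz":[0.003,-0.3287,0],"angular":[0,0,-83]},{"xyz":[0.003,-0.3287,0],"angular":[0,0,-83]},{"xyz":[0.003,-0.3287,0],"angular":[0,0,-83]},{"xyz":[0.003,-0.3287,0],"angular":[0,0,-83]}]'

```text
clock: 18.95
position: [0.5291, 0.0862, 0.1488]
ee_rot: [0.684, 0.729, -0.001, -0.001]
ft_force: [0.1, -0.2, -1.2]
grip_width: 0.678
grasp_force: 54.8
```

Request:
carry_out --motion '[{"xyz":[0,0,0],"angular":[0,0,0]},{"xyz":[0,0,0],"angular":[0,0,0]},{"xyz":[0,0,0],"angular":[0,0,0]}]'

```text
clock: 19.25
position: [0.5297, 0.0865, 0.1497]
ee_rot: [0.683, 0.73, -0.0, 0.0]
ft_force: [0.0, -0.1, -1.4]
grip_width: 0.679
grasp_force: 54.8
```

```bash
python3 -c "
from h import *
held(28.5)"
```

```text
[0.5297 0.0865 0.1497] [(529.9, 92.1, 113.7, 61.0, -86.1, [275, 258])]
xyz [ 1.000e-01 -7.000e-01  1.213e+02] ang [ 0.    0.01 -0.13]
```

Request:
carry_out --motion '[{"xyz":[0,-0.0005,0.03],"angular":[0,0,0]},{"xyz":[0,-0.0005,0.06],"angular":[0,0,0]},{"xyz":[0,-0.0005,0.075],"angular":[0,0,0]},{"xyz":[0,-0.0005,0.09],"angular":[0,0,0]},{"xyz":[0,-0.0005,0.105],"angular":[0,0,0]},{"xyz":[0,-0.0005,0.115],"angular":[0,0,0]},{"xyz":[0,-0.0005,0.119],"angular":[0,0,0]},{"xyz":[0,-0.0005,0.121],"angular":[0,0,0]},{"xyz":[0,-0.0005,0.122],"angular":[0,0,0]},{"xyz":[0,-0.0005,0.122],"angular":[0,0,0]}]'

```text
clock: 20.3
position: [0.5295, 0.0865, 0.0282]
ee_rot: [0.683, 0.73, 0.0, 0.0]
ft_force: [-0.5, -0.5, 0.0]
grip_width: 0.68
grasp_force: 54.8
```

Request:
carry_out --motion '[{"xyz":[0,0,0],"angular":[0,0,0]},{"xyz":[0,0,0],"angular":[0,0,0]},{"xyz":[0,0,0],"angular":[0,0,0]},{"xyz":[0,0,-0.01],"angular":[0,0,0]},{"xyz":[0,0,-0.05],"angular":[0,0,0]},{"xyz":[0,0,-0.1],"angular":[0,0,0]},{"xyz":[0,0,-0.15],"angular":[0,0,0]},{"xyz":[0,0,-0.17],"angular":[0,0,0]},{"xyz":[0,0,-0.17],"angular":[0,0,0]},{"xyz":[0,0,-0.17],"angular":[0,0,0]},{"xyz":[0,0,-0.17],"angular":[0,0,0]}]' --hand 1

```text
clock: 21.4
position: [0.5285, 0.0862, 0.1968]
ee_rot: [0.683, 0.73, -0.001, -0.001]
ft_force: [-0.8, -0.4, 0.4]
grip_width: 0.998
grasp_force: 0.0
```

```bash
python3 - <<'E'
from h import *
p,_=pose();print(p,pileat(.036))
cs=camera("scene");[print("s",r) for r in rects(cs,greymask(cs),0.012,300) if r[2]<115 and r[3]<70 and r[1]<150]
go(455.2,-208.3,200,5)
E
```

```text
[0.52854828 0.08624952 0.19683434] [(530.0, 85.9, 98.1, 60.6, -86.0, [277, 192])]
s (769.3, 86.3, 54.4, 51.8, 4.4, [320, 306])
s (759.9, -41.6, 52.8, 52.5, 6.1, [269, 298])
s (588.2, -358.0, 97.0, 62.7, -18.6, [161, 227])
s (518.5, 85.4, 93.6, 69.7, -85.6, [324, 219])
s (455.1, -209.3, 94.8, 60.2, 5.6, [223, 191])
s (426.0, -344.8, 100.7, 59.6, 14.2, [178, 179])
xyz [-289.1  -92.8   -3.1] ang [-0.09  0.09 88.82]
```

Request:
carry_out --motion '[{"xyz":[-0.289,-0.093,0],"angular":[0,0,88.8]},{"xyz":[-0.289,-0.093,0],"angular":[0,0,88.8]},{"xyz":[-0.289,-0.093,0],"angular":[0,0,88.8]},{"xyz":[-0.289,-0.093,0],"angular":[0,0,88.8]},{"xyz":[-0.289,-0.093,0],"angular":[0,0,88.8]},{"xyz":[-0.289,-0.093,0],"angular":[0,0,88.8]},{"xyz":[-0.289,-0.093,0.04],"angular":[0,0,88.8]},{"xyz":[-0.289,-0.093,0.08],"angular":[0,0,88.8]},{"xyz":[-0.289,-0.093,0.11],"angular":[0,0,88.8]},{"xyz":[-0.289,-0.093,0.11],"angular":[0,0,88.8]},{"xyz":[-0.289,-0.093,0.11],"angular":[0,0,88.8]},{"xyz":[-0.289,-0.093,0.11],"angular":[0,0,88.8]}]'

```text
clock: 22.7
position: [0.4551, -0.2077, 0.0868]
ee_rot: [0.999, 0.044, -0.001, -0.0]
ft_force: [-0.3, -0.1, -0.8]
grip_width: 0.999
grasp_force: 0.0
```

Request:
carry_out --motion '[{"xyz":[0,0,0],"angular":[0,0,0]},{"xyz":[0,0,0],"angular":[0,0,0]},{"xyz":[0,0,0],"angular":[0,0,0]}]'

```text
clock: 23.0
position: [0.4556, -0.2082, 0.0879]
ee_rot: [0.999, 0.044, 0.0, 0.0]
ft_force: [0.3, 0.7, -0.6]
grip_width: 1.003
grasp_force: 0.0
```

```bash
python3 -c "
from h import *
pick()"
```

```text
(456.1, -208.8, 94.9, 59.3, 5.0, [276, 218]) [ 0.4556 -0.2082  0.0879] [ 0.61  0.21 -0.3   1.94  0.07  1.   -1.21]
xyz [ 0.4  0.7 86.9] ang [ 0.01 -0.01  0.04]
then xyz [  98.4 -287.8 -149. ] ang z -88.9
```

Request:
carry_out --motion '[{"xyz":[0.0004,0.0007,0.04],"angular":[0,0,0]},{"xyz":[0.0004,0.0007,0.07],"angular":[0,0,0]},{"xyz":[0.0004,0.0007,0.087],"angular":[0,0,0]},{"xyz":[0.0004,0.0007,0.087],"angular":[0,0,0]},{"xyz":[0.0004,0.0007,0.087],"angular":[0,0,0]}]'

```text
clock: 23.55
position: [0.4563, -0.2088, 0.0013]
ee_rot: [0.999, 0.044, 0.0, -0.0]
ft_force: [1.1, 0.1, 0.2]
grip_width: 0.998
grasp_force: 0.0
```

Request:
carry_out --motion '[{"xyz":[0,0,0],"angular":[0,0,0]},{"xyz":[0,0,0],"angular":[0,0,0]},{"xyz":[0,0,0],"angular":[0,0,0]},{"xyz":[0,0,0],"angular":[0,0,0]},{"xyz":[0,0,0],"angular":[0,0,0]},{"xyz":[0,0,0],"angular":[0,0,0]}]' --hand 0

```text
clock: 24.15
position: [0.457, -0.2092, 0.0024]
ee_rot: [0.999, 0.044, 0.001, 0.001]
ft_force: [-1.9, 1.5, 9.2]
grip_width: 0.681
grasp_force: 51.7
```

Request:
carry_out --motion '[{"xyz":[0,0,-0.05],"angular":[0,0,0]},{"xyz":[0,0,-0.1],"angular":[0,0,0]},{"xyz":[0,0,-0.149],"angular":[0,0,0]},{"xyz":[0,0,-0.149],"angular":[0,0,0]},{"xyz":[0,0,-0.149],"angular":[0,0,0]}]'

```text
clock: 24.65
position: [0.4568, -0.2091, 0.1514]
ee_rot: [0.999, 0.044, 0.001, 0.001]
ft_force: [0.0, -0.1, -1.9]
grip_width: 0.677
grasp_force: 55.3
```

Request:
carry_out --motion '[{"xyz":[0.0984,-0.288,0],"angular":[0,0,-88.9]},{"xyz":[0.0984,-0.288,0],"angular":[0,0,-88.9]},{"xyz":[0.0984,-0.288,0],"angular":[0,0,-88.9]},{"xyz":[0.0984,-0.288,0],"angular":[0,0,-88.9]},{"xyz":[0.0984,-0.288,0],"angular":[0,0,-88.9]},{"xyz":[0.0984,-0.288,0],"angular":[0,0,-88.9]},{"xyz":[0.0984,-0.288,0],"angular":[0,0,-88.9]},{"xyz":[0.0984,-0.288,0],"angular":[0,0,-88.9]},{"xyz":[0.0984,-0.288,0],"angular":[0,0,-88.9]},{"xyz":[0.0984,-0.288,0],"angular":[0,0,-88.9]},{"xyz":[0.0984,-0.288,0],"angular":[0,0,-88.9]},{"xyz":[0.0984,-0.288,0],"angular":[0,0,-88.9]}]'

```text
clock: 25.85
position: [0.528, 0.0866, 0.1483]
ee_rot: [0.682, 0.731, -0.001, -0.001]
ft_force: [-0.3, -0.8, -1.5]
grip_width: 0.676
grasp_force: 55.3
```

Request:
carry_out --motion '[{"xyz":[0,0,0],"angular":[0,0,0]},{"xyz":[0,0,0],"angular":[0,0,0]},{"xyz":[0,0,0],"angular":[0,0,0]}]'

```text
clock: 26.15
position: [0.5288, 0.0867, 0.1496]
ee_rot: [0.683, 0.731, -0.0, -0.0]
ft_force: [-0.8, -0.5, -0.9]
grip_width: 0.68
grasp_force: 55.3
```

```bash
python3 -c "
from h import *
held(40)"
```

```text
[0.5288 0.0867 0.1496] [(529.0, 92.9, 116.0, 61.1, -86.0, [276, 257])]
xyz [-3.000e-01  1.000e-01  1.097e+02] ang [-0.01  0.01 -0.02]
```

Request:
carry_out --motion '[{"xyz":[0,0,0.03],"angular":[0,0,0]},{"xyz":[0,0,0.06],"angular":[0,0,0]},{"xyz":[0,0,0.075],"angular":[0,0,0]},{"xyz":[0,0,0.09],"angular":[0,0,0]},{"xyz":[0,0,0.1],"angular":[0,0,0]},{"xyz":[0,0,0.106],"angular":[0,0,0]},{"xyz":[0,0,0.109],"angular":[0,0,0]},{"xyz":[0,0,0.11],"angular":[0,0,0]},{"xyz":[0,0,0.11],"angular":[0,0,0]}]'

```text
clock: 27.1
position: [0.5293, 0.0868, 0.0403]
ee_rot: [0.683, 0.731, 0.0, 0.0]
ft_force: [-0.0, -0.1, -0.1]
grip_width: 0.678
grasp_force: 55.3
```

Request:
carry_out --motion '[{"xyz":[0,0,0],"angular":[0,0,0]},{"xyz":[0,0,0],"angular":[0,0,0]},{"xyz":[0,0,0],"angular":[0,0,0]},{"xyz":[0,0,-0.01],"angular":[0,0,0]},{"xyz":[0,0,-0.05],"angular":[0,0,0]},{"xyz":[0,0,-0.1],"angular":[0,0,0]},{"xyz":[0,0,-0.15],"angular":[0,0,0]},{"xyz":[0,0,-0.16],"angular":[0,0,0]},{"xyz":[0,0,-0.16],"angular":[0,0,0]},{"xyz":[0,0,-0.16],"angular":[0,0,0]},{"xyz":[0,0,-0.16],"angular":[0,0,0]}]' --hand 1

```text
clock: 28.2
position: [0.5281, 0.0865, 0.1982]
ee_rot: [0.683, 0.731, -0.001, -0.001]
ft_force: [-0.5, 0.6, -0.7]
grip_width: 1.0
grasp_force: 0.0
```

```bash
python3 - <<'E'
from h import *
p,_=pose();print(p,pileat(.048))
cs=camera("scene");[print("s",r) for r in rects(cs,greymask(cs),0.012,300) if r[2]<115 and r[3]<70 and r[1]<150]
go(588.9,-356.5,200,-18.5)
E
```

```text
[0.52808975 0.08648899 0.19819794] [(530.4, 88.1, 101.7, 62.5, -86.0, [278, 192])]
s (769.3, 86.3, 54.4, 51.8, 4.4, [320, 306])
s (760.5, -42.0, 54.0, 53.0, -37.6, [269, 298])
s (588.2, -358.0, 97.0, 62.7, -18.6, [161, 227])
s (426.0, -344.9, 100.7, 59.5, 14.2, [178, 179])
xyz [-446.2   30.2   -1.7] ang [-1.0000e-01  1.3000e-01  1.1242e+02]
```

Request:
carry_out --motion '[{"xyz":[-0.446,0.03,0],"angular":[0,0,-67.6]},{"xyz":[-0.446,0.03,0],"angular":[0,0,-67.6]},{"xyz":[-0.446,0.03,0],"angular":[0,0,-67.6]},{"xyz":[-0.446,0.03,0],"angular":[0,0,-67.6]},{"xyz":[-0.446,0.03,0],"angular":[0,0,-67.6]},{"xyz":[-0.446,0.03,0],"angular":[0,0,-67.6]},{"xyz":[-0.446,0.03,0.02],"angular":[0,0,-67.6]},{"xyz":[-0.446,0.03,0.05],"angular":[0,0,-67.6]},{"xyz":[-0.446,0.03,0.08],"angular":[0,0,-67.6]},{"xyz":[-0.446,0.03,0.11],"angular":[0,0,-67.6]},{"xyz":[-0.446,0.03,0.11],"angular":[0,0,-67.6]},{"xyz":[-0.446,0.03,0.11],"angular":[0,0,-67.6]}]'

```text
clock: 29.5
position: [0.5879, -0.3557, 0.087]
ee_rot: [0.161, 0.987, 0.001, -0.002]
ft_force: [-1.3, 1.1, 0.2]
grip_width: 1.0
grasp_force: 0.0
```

Request:
carry_out --motion '[{"xyz":[0,0,0],"angular":[0,0,0]},{"xyz":[0,0,0],"angular":[0,0,0]},{"xyz":[0,0,0],"angular":[0,0,0]}]'

```text
clock: 29.8
position: [0.5905, -0.3554, 0.092]
ee_rot: [0.16, 0.987, -0.001, 0.001]
ft_force: [-0.5, 0.0, 0.3]
grip_width: 1.001
grasp_force: 0.0
```

```bash
sed -i 's/def pick(zup=150):/def pick(zup=150,flip=0):/; s/    r=tin();print(r,pose/    r=list(tin());r[4]+=flip;print(r,pose/' h.py
python3 -c "
from h import *
pick(flip=180)"
```

```text
[588.2, -358.0, 95.3, 59.2, 161.2, [271, 214]] [ 0.5901 -0.3556  0.0916] [ 0.87  0.64 -0.58  1.4   0.36  1.2   1.51]
xyz [ 1.3 -2.8 90.6] ang [-0.03  0.13  0.37]
then xyz [ 199.3  401.7 -149. ] ang z 67.3
```

Request:
carry_out --motion '[{"xyz":[0.0013,-0.0028,0.04],"angular":[0,0,0.3]},{"xyz":[0.0013,-0.0028,0.065],"angular":[0,0,0.3]},{"xyz":[0.0013,-0.0028,0.08],"angular":[0,0,0.3]},{"xyz":[0.0013,-0.0028,0.08],"angular":[0,0,0.3]},{"xyz":[0.0013,-0.0028,0.08],"angular":[0,0,0.3]},{"xyz":[0.0013,-0.0028,0.08],"angular":[0,0,0.3]}]'

```text
clock: 30.45
position: [0.5883, -0.3588, 0.0118]
ee_rot: [0.163, 0.987, -0.0, 0.001]
ft_force: [0.0, -1.0, 0.6]
grip_width: 0.995
grasp_force: 0.0
```

```bash
python3 -c "
from h import *
p,_=pose();print(p);go(588.2,-358,1,161.2)"
```

```text
[ 0.5883066  -0.35881636  0.01180058]
xyz [ 0.4  0.7 10.8] ang [-0.03  0.16  0.01]
```

Request:
carry_out --motion '[{"xyz":[0.0004,0.0007,0.0105],"angular":[0,0,0]},{"xyz":[0.0004,0.0007,0.0105],"angular":[0,0,0]},{"xyz":[0.0004,0.0007,0.0105],"angular":[0,0,0]}]'

```text
clock: 30.75
position: [0.5868, -0.3575, -0.0009]
ee_rot: [0.163, 0.987, 0.0, -0.0]
ft_force: [-0.2, 0.1, 0.7]
grip_width: 1.003
grasp_force: 0.0
```

Request:
carry_out --motion '[{"xyz":[0,0,0],"angular":[0,0,0]},{"xyz":[0,0,0],"angular":[0,0,0]},{"xyz":[0,0,0],"angular":[0,0,0]},{"xyz":[0,0,0],"angular":[0,0,0]},{"xyz":[0,0,0],"angular":[0,0,0]},{"xyz":[0,0,0],"angular":[0,0,0]}]' --hand 0

```text
clock: 31.35
position: [0.5874, -0.3578, -0.0]
ee_rot: [0.163, 0.987, -0.0, 0.0]
ft_force: [-0.3, 1.0, 4.8]
grip_width: 0.684
grasp_force: 54.2
```

Request:
carry_out --motion '[{"xyz":[0,0,-0.05],"angular":[0,0,0]},{"xyz":[0,0,-0.1],"angular":[0,0,0]},{"xyz":[0,0,-0.149],"angular":[0,0,0]},{"xyz":[0,0,-0.149],"angular":[0,0,0]},{"xyz":[0,0,-0.149],"angular":[0,0,0]}]'

```text
clock: 31.85
position: [0.5874, -0.3579, 0.1493]
ee_rot: [0.163, 0.987, -0.001, 0.001]
ft_force: [0.4, -0.8, -1.9]
grip_width: 0.68
grasp_force: 54.5
```

```bash
python3 -c "
from h import *
p,_=pose();print(p,tin(p[2]+.009));go(529,86.5,150,93.9)"
```

```text
[ 0.58736038 -0.35790155  0.14931005] (590.1, -358.3, 99.0, 60.6, -18.6, [276, 275])
xyz [197.5 401.9  -2.4] ang [-5.00e-02 -4.00e-02  6.73e+01]
```

Request:
carry_out --motion '[{"xyz":[0.198,0.403,0],"angular":[0,0,67.3]},{"xyz":[0.198,0.403,0],"angular":[0,0,67.3]},{"xyz":[0.198,0.403,0],"angular":[0,0,67.3]},{"xyz":[0.198,0.403,0],"angular":[0,0,67.3]},{"xyz":[0.198,0.403,0],"angular":[0,0,67.3]},{"xyz":[0.198,0.403,0],"angular":[0,0,67.3]},{"xyz":[0.198,0.403,0],"angular":[0,0,67.3]},{"xyz":[0.198,0.403,0],"angular":[0,0,67.3]},{"xyz":[0.198,0.403,0],"angular":[0,0,67.3]},{"xyz":[0.198,0.403,0],"angular":[0,0,67.3]},{"xyz":[0.198,0.403,0],"angular":[0,0,67.3]},{"xyz":[0.198,0.403,0],"angular":[0,0,67.3]}]'

```text
clock: 33.1
position: [0.529, 0.0859, 0.1471]
ee_rot: [0.683, 0.73, -0.001, -0.0]
ft_force: [-0.2, -0.4, -1.0]
grip_width: 0.682
grasp_force: 54.5
```

Request:
carry_out --motion '[{"xyz":[0,0,0],"angular":[0,0,0]},{"xyz":[0,0,0],"angular":[0,0,0]},{"xyz":[0,0,0],"angular":[0,0,0]},{"xyz":[0,0,0],"angular":[0,0,0]}]'

```text
clock: 33.5
position: [0.5295, 0.0871, 0.1483]
ee_rot: [0.683, 0.731, -0.0, 0.0]
ft_force: [0.1, 0.4, -0.2]
grip_width: 0.682
grasp_force: 54.5
```

```bash
python3 -c "
from h import *
held(50.5)"
```

```text
[0.5295 0.0871 0.1483] [(529.7, 91.7, 118.3, 62.3, -86.0, [276, 259])]
xyz [-0.8 -0.5 97.8] ang [ 0.01  0.01 -0.02]
```

Request:
carry_out --motion '[{"xyz":[0,-0.0005,0.03],"angular":[0,0,0]},{"xyz":[0,-0.0005,0.055],"angular":[0,0,0]},{"xyz":[0,-0.0005,0.07],"angular":[0,0,0]},{"xyz":[0,-0.0005,0.082],"angular":[0,0,0]},{"xyz":[0,-0.0005,0.09],"angular":[0,0,0]},{"xyz":[0,-0.0005,0.095],"angular":[0,0,0]},{"xyz":[0,-0.0005,0.098],"angular":[0,0,0]},{"xyz":[0,-0.0005,0.098],"angular":[0,0,0]}]'

```text
clock: 34.35
position: [0.5291, 0.0877, 0.0504]
ee_rot: [0.683, 0.731, 0.0, 0.0]
ft_force: [-0.7, 0.2, -1.4]
grip_width: 0.685
grasp_force: 54.5
```

Request:
carry_out --motion '[{"xyz":[0,0,0],"angular":[0,0,0]},{"xyz":[0,0,0],"angular":[0,0,0]},{"xyz":[0,0,0],"angular":[0,0,0]},{"xyz":[0,0,-0.01],"angular":[0,0,0]},{"xyz":[0,0,-0.05],"angular":[0,0,0]},{"xyz":[0,0,-0.1],"angular":[0,0,0]},{"xyz":[0,0,-0.15],"angular":[0,0,0]},{"xyz":[0,0,-0.15],"angular":[0,0,0]},{"xyz":[0,0,-0.15],"angular":[0,0,0]},{"xyz":[0,0,-0.15],"angular":[0,0,0]}]' --hand 1

```text
clock: 35.35
position: [0.5284, 0.0874, 0.1999]
ee_rot: [0.683, 0.731, -0.0, -0.0]
ft_force: [0.7, -0.8, -0.3]
grip_width: 1.002
grasp_force: 0.0
```

```bash
python3 - <<'E'
from h import *
p,_=pose();print(p,pileat(.060))
cs=camera("scene");[print("s",r) for r in rects(cs,greymask(cs),0.012,300) if r[2]<115 and r[3]<70 and r[1]<150]
go(426.0,-343.9,200,14)
E
```

```text
[0.52837825 0.08743543 0.19987268] [(529.7, 89.2, 101.5, 60.9, -86.2, [277, 194])]
s (769.3, 86.3, 54.4, 51.8, 4.4, [320, 306])
s (760.5, -42.0, 54.0, 53.0, -37.6, [269, 298])
s (426.0, -344.9, 100.7, 59.5, 14.2, [178, 179])
xyz [-4.234e+02 -1.314e+02 -4.000e-01] ang [-0.09  0.08 79.91]
```

Request:
carry_out --motion '[{"xyz":[-0.423,-0.131,0],"angular":[0,0,80]},{"xyz":[-0.423,-0.131,0],"angular":[0,0,80]},{"xyz":[-0.423,-0.131,0],"angular":[0,0,80]},{"xyz":[-0.423,-0.131,0],"angular":[0,0,80]},{"xyz":[-0.423,-0.131,0],"angular":[0,0,80]},{"xyz":[-0.423,-0.131,0],"angular":[0,0,80]},{"xyz":[-0.423,-0.131,0],"angular":[0,0,80]},{"xyz":[-0.423,-0.131,0.05],"angular":[0,0,80]},{"xyz":[-0.423,-0.131,0.08],"angular":[0,0,80]},{"xyz":[-0.423,-0.131,0.11],"angular":[0,0,80]},{"xyz":[-0.423,-0.131,0.11],"angular":[0,0,80]},{"xyz":[-0.423,-0.131,0.11],"angular":[0,0,80]}]'

```text
clock: 36.65
position: [0.4267, -0.3423, 0.0896]
ee_rot: [0.993, 0.122, -0.001, -0.001]
ft_force: [-0.3, 0.4, 0.9]
grip_width: 1.001
grasp_force: 0.0
```

Request:
carry_out --motion '[{"xyz":[0,0,0],"angular":[0,0,0]},{"xyz":[0,0,0],"angular":[0,0,0]},{"xyz":[0,0,0],"angular":[0,0,0]},{"xyz":[0,0,0],"angular":[0,0,0]},{"xyz":[0,0,0],"angular":[0,0,0]}]'

```text
clock: 37.15
position: [0.4273, -0.3433, 0.0909]
ee_rot: [0.993, 0.121, 0.0, 0.0]
ft_force: [0.1, 0.3, -0.4]
grip_width: 1.004
grasp_force: 0.0
```

```bash
python3 -c "
from h import *
pick()"
```

```text
[426.6, -344.6, 95.5, 59.4, 14.1, [277, 218]] [ 0.4272 -0.3433  0.0907] [ 0.78  0.3  -0.22  1.82  0.07  1.03 -0.79]
xyz [-0.9  1.1 89.7] ang [ 0.03 -0.02 -0.18]
then xyz [ 204.3 -393.2 -149. ] ang z -79.8
```

Request:
carry_out --motion '[{"xyz":[-0.0009,0.001,0.04],"angular":[0,0,0]},{"xyz":[-0.0009,0.001,0.07],"angular":[0,0,0]},{"xyz":[-0.0009,0.001,0.0895],"angular":[0,0,0]},{"xyz":[-0.0009,0.001,0.0895],"angular":[0,0,0]},{"xyz":[-0.0009,0.001,0.0895],"angular":[0,0,0]}]'

```text
clock: 37.7
position: [0.4266, -0.3446, 0.0013]
ee_rot: [0.993, 0.121, 0.0, -0.0]
ft_force: [-0.1, -0.8, 0.1]
grip_width: 1.001
grasp_force: 0.0
```

Request:
carry_out --motion '[{"xyz":[0,0,0],"angular":[0,0,0]},{"xyz":[0,0,0],"angular":[0,0,0]},{"xyz":[0,0,0],"angular":[0,0,0]},{"xyz":[0,0,0],"angular":[0,0,0]},{"xyz":[0,0,0],"angular":[0,0,0]},{"xyz":[0,0,0],"angular":[0,0,0]}]' --hand 0

```text
clock: 38.3
position: [0.4273, -0.3452, 0.0027]
ee_rot: [0.993, 0.121, 0.001, 0.001]
ft_force: [-1.9, 1.2, 8.1]
grip_width: 0.679
grasp_force: 52.1
```

Request:
carry_out --motion '[{"xyz":[0,0,-0.05],"angular":[0,0,0]},{"xyz":[0,0,-0.1],"angular":[0,0,0]},{"xyz":[0,0,-0.149],"angular":[0,0,0]},{"xyz":[0,0,-0.149],"angular":[0,0,0]},{"xyz":[0,0,-0.149],"angular":[0,0,0]},{"xyz":[0,0,-0.149],"angular":[0,0,0]}]'

```text
clock: 38.9
position: [0.4257, -0.3441, 0.1489]
ee_rot: [0.993, 0.121, -0.001, -0.0]
ft_force: [0.0, -0.1, -0.8]
grip_width: 0.679
grasp_force: 55.4
```

```bash
python3 -c "
from h import *
p,_=pose();print(p,tin(p[2]+.009));go(529,86.5,150,93.9)"
```

```text
[ 0.4257382  -0.34407423  0.14886486] (426.0, -344.1, 96.7, 59.6, 14.0, [275, 271])
xyz [ 203.9 -393.    -1.2] ang [ -0.14   0.   -79.99]
```

Request:
carry_out --motion '[{"xyz":[0.204,-0.393,0],"angular":[0,0,-79.9]},{"xyz":[0.204,-0.393,0],"angular":[0,0,-79.9]},{"xyz":[0.204,-0.393,0],"angular":[0,0,-79.9]},{"xyz":[0.204,-0.393,0],"angular":[0,0,-79.9]},{"xyz":[0.204,-0.393,0],"angular":[0,0,-79.9]},{"xyz":[0.204,-0.393,0],"angular":[0,0,-79.9]},{"xyz":[0.204,-0.393,0],"angular":[0,0,-79.9]},{"xyz":[0.204,-0.393,0],"angular":[0,0,-79.9]},{"xyz":[0.204,-0.393,0],"angular":[0,0,-79.9]},{"xyz":[0.204,-0.393,0],"angular":[0,0,-79.9]},{"xyz":[0.204,-0.393,0],"angular":[0,0,-79.9]},{"xyz":[0.204,-0.393,0],"angular":[0,0,-79.9]}]'

```text
clock: 40.15
position: [0.5294, 0.0849, 0.1487]
ee_rot: [0.684, 0.729, -0.001, -0.001]
ft_force: [-0.5, -0.7, -0.9]
grip_width: 0.677
grasp_force: 55.4
```

Request:
carry_out --motion '[{"xyz":[0,0,0],"angular":[0,0,0]},{"xyz":[0,0,0],"angular":[0,0,0]},{"xyz":[0,0,0],"angular":[0,0,0]},{"xyz":[0,0,0],"angular":[0,0,0]},{"xyz":[0,0,0],"angular":[0,0,0]}]'

```text
clock: 40.65
position: [0.53, 0.0859, 0.1499]
ee_rot: [0.683, 0.73, 0.0, 0.0]
ft_force: [-0.3, -0.1, -1.7]
grip_width: 0.678
grasp_force: 55.4
```

```bash
python3 -c "
from h import *
held(64)"
```

```text
[0.53   0.0859 0.1499] [(530.1, 92.5, 115.8, 61.1, -86.1, [276, 256])]
xyz [ 0.7 -0.9 85.9] ang [ 0.01  0.01 -0.11]
```

Request:
carry_out --motion '[{"xyz":[0.0007,-0.0009,0.03],"angular":[0,0,0]},{"xyz":[0.0007,-0.0009,0.05],"angular":[0,0,0]},{"xyz":[0.0007,-0.0009,0.065],"angular":[0,0,0]},{"xyz":[0.0007,-0.0009,0.077],"angular":[0,0,0]},{"xyz":[0.0007,-0.0009,0.083],"angular":[0,0,0]},{"xyz":[0.0007,-0.0009,0.086],"angular":[0,0,0]},{"xyz":[0.0007,-0.0009,0.086],"angular":[0,0,0]},{"xyz":[0.0007,-0.0009,0.086],"angular":[0,0,0]}]'

```text
clock: 41.5
position: [0.5294, 0.0868, 0.0644]
ee_rot: [0.683, 0.73, 0.0, 0.0]
ft_force: [-0.6, 0.5, -1.3]
grip_width: 0.681
grasp_force: 55.4
```

Request:
carry_out --motion '[{"xyz":[0,0,0],"angular":[0,0,0]},{"xyz":[0,0,0],"angular":[0,0,0]},{"xyz":[0,0,0],"angular":[0,0,0]},{"xyz":[0,0,-0.01],"angular":[0,0,0]},{"xyz":[0,0,-0.05],"angular":[0,0,0]},{"xyz":[0,0,-0.1],"angular":[0,0,0]},{"xyz":[0,0,-0.14],"angular":[0,0,0]},{"xyz":[0,0,-0.14],"angular":[0,0,0]},{"xyz":[0,0,-0.14],"angular":[0,0,0]},{"xyz":[0,0,-0.14],"angular":[0,0,0]}]' --hand 1

```text
clock: 42.5
position: [0.5284, 0.0864, 0.2031]
ee_rot: [0.683, 0.73, -0.001, -0.0]
ft_force: [-0.8, 0.2, -0.2]
grip_width: 0.997
grasp_force: 0.0
```

```bash
python3 - <<'E'
from h import *
p,_=pose();print(p,pileat(.072))
c=camera("wrist");a=c["img"][20:330,150:430]
s=camera("side");b=s["img"][200:320,190:340]
cv2.imwrite("pics/pile6.png",np.hstack([cv2.resize(a,(420,465)),cv2.resize(b,(372,465))])[:,:,::-1])
cs=camera("scene");[print("s",r) for r in rects(cs,greymask(cs),0.012,300) if r[2]<115 and r[3]<70 and r[1]<150]
g=cv2.resize(cs["img"][170:230,400:465],None,fx=8,fy=8,interpolation=cv2.INTER_CUBIC);cv2.imwrite("pics/key6.png",g[:,:,::-1])
E
```

```text
[0.5284179  0.08644925 0.20310268] [(529.6, 89.8, 103.1, 60.5, -86.0, [277, 195])]
s (769.3, 86.3, 54.4, 51.8, 4.4, [320, 306])
s (760.5, -42.0, 54.0, 53.0, -37.6, [269, 298])
```

View pics/pile6.png

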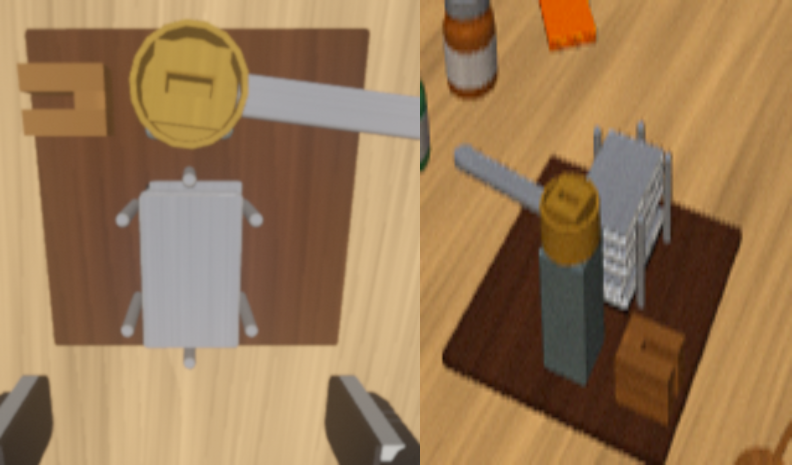

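The pile of five is square and flush in both views, and no loose grey tins remain. The keeper arm is still open. Next is the key.

```bash
python3 -c "
from h import *
go(445,355,240,93.9)"
```

```text
xyz [273.4 -65.5 -37. ] ang [-0.1  -0.   -0.09]
```

Request:
carry_out --motion '[{"xyz":[0.273,-0.065,-0.037],"angular":[0,0,0]},{"xyz":[0.273,-0.065,-0.037],"angular":[0,0,0]},{"xyz":[0.273,-0.065,-0.037],"angular":[0,0,0]},{"xyz":[0.273,-0.065,-0.037],"angular":[0,0,0]},{"xyz":[0.273,-0.065,-0.037],"angular":[0,0,0]},{"xyz":[0.273,-0.065,-0.037],"angular":[0,0,0]},{"xyz":[0.273,-0.065,-0.037],"angular":[0,0,0]},{"xyz":[0.273,-0.065,-0.037],"angular":[0,0,0]},{"xyz":[0.273,-0.065,-0.037],"angular":[0,0,0]},{"xyz":[0.273,-0.065,-0.037],"angular":[0,0,0]}]'

```text
clock: 43.7
position: [0.4468, 0.3533, 0.2404]
ee_rot: [0.684, 0.729, -0.0, 0.0]
ft_force: [0.0, -0.2, 0.0]
grip_width: 0.998
grasp_force: 0.0
```

```bash
python3 - <<'E'
from h import *
c=camera("wrist");print(pose()[0],w2px(c,[[.445,.36,.09]]))
m=greymask(c,70,60)
for r in rects(c,m,.09,60):
    if np.hypot(r[0]-445,r[1]-360)<90: print(r)
u,v=w2px(c,[[.445,.36,.07]])[0].astype(int)
cv2.imwrite("pics/key7.png",cv2.resize(c["img"][v-75:v+75,u-75:u+75],None,fx=4,fy=4,interpolation=cv2.INTER_CUBIC)[:,:,::-1]);print(u,v)
np.save("pics/k7.npy",c,allow_pickle=True)
E
```

```text
[0.44676533 0.35342074 0.24055271] [[273.43874239 189.53200507]]
(450.3, 372.6, 34.7, 18.4, -33.7, [279, 177])
273 184
```

View pics/key7.png

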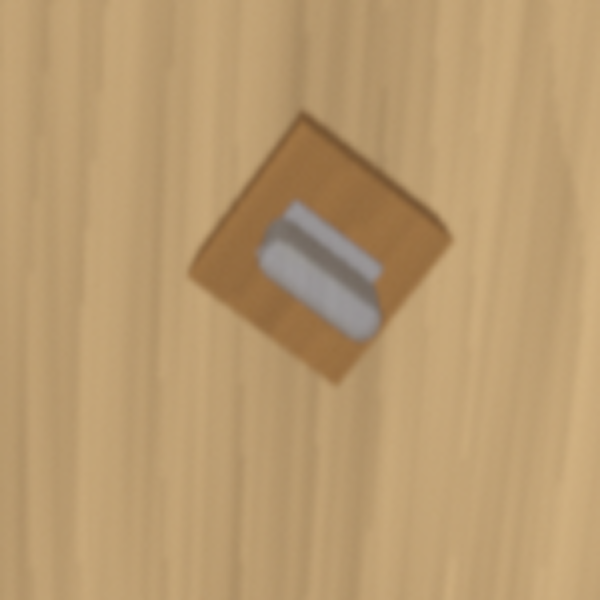

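The crop shows the stand with its corners at (302,112), (452,238), (338,382) and (190,272). The key's bright grip top is centred at (320,292), with the collar behind it.

```bash
python3 - <<'E'
from h import *
c=np.load("pics/k7.npy",allow_pickle=True).item()
q=np.array([[302,112],[452,238],[338,382],[190,272]])/4+[198,109]-.4
w=px2w(c,q,.045)[:,:2]*1e3;print("stand",w.mean(0),[np.degrees(np.arctan2(*(w[(i+1)%4]-w[i])[::-1])).round(1) for i in range(4)],[np.linalg.norm(w[(i+1)%4]-w[i]).round(1) for i in range(4)])
g=cv2.cvtColor(c["img"],cv2.COLOR_RGB2GRAY);m=greymask(c,70,60)
v=g[(m>0)][:];sub=np.zeros_like(m);sub[150:210,250:310]=1
vals=np.sort(g[(m>0)&(sub>0)]);print(vals[::25])
for t in (145,150,155,160):
    mm=((g>t)&(m>0)&(sub>0)).astype(np.uint8)*255
    print(t,[r for r in rects(c,mm,.09,40)])
E
```

```text
stand [448.7804136  368.82312605] [np.float64(-35.6), np.float64(-123.2), np.float64(146.1), np.float64(58.0)] [np.float64(52.1), np.float64(50.6), np.float64(51.0), np.float64(52.2)]
[106 109 110 112 114 118 124 127 130 133 136 138 140 143 145 146 147 148
 149 150 150 151 151 152 153]
145 [(448.0, 368.9, 29.3, 6.1, -34.1, [277, 180]), (451.0, 380.3, 24.0, 2.4, -33.2, [281, 169])]
150 [(441.2, 373.8, 11.3, 4.6, -33.6, [270, 175])]
155 []
160 []
```

```bash
python3 -c "
from h import *
go(448.5,368.8,150,146)"
```

```text
xyz [15.3  2.7 90.5] ang [-2.000e-02  4.000e-02 -5.232e+01]
```

Request:
carry_out --motion '[{"xyz":[0.0153,0.0027,0],"angular":[0,0,-52.3]},{"xyz":[0.0153,0.0027,0.03],"angular":[0,0,-52.3]},{"xyz":[0.0153,0.0027,0.06],"angular":[0,0,-52.3]},{"xyz":[0.0153,0.0027,0.09],"angular":[0,0,-52.3]},{"xyz":[0.0153,0.0027,0.09],"angular":[0,0,-52.3]},{"xyz":[0.0153,0.0027,0.09],"angular":[0,0,-52.3]},{"xyz":[0.0153,0.0027,0.09],"angular":[0,0,-52.3]},{"xyz":[0.0153,0.0027,0.09],"angular":[0,0,-52.3]},{"xyz":[0.0153,0.0027,0.09],"angular":[0,0,-52.3]},{"xyz":[0.0153,0.0027,0.09],"angular":[0,0,-52.3]}]'

```text
clock: 44.75
position: [0.4478, 0.3701, 0.151]
ee_rot: [0.293, 0.956, 0.0, 0.0]
ft_force: [0.2, 0.3, -0.1]
grip_width: 1.004
grasp_force: 0.0
```

```bash
python3 - <<'E'
from h import *
c=camera("wrist");print(pose()[0],get_obs()["joint_pos"].round(2))
u,v=w2px(c,[[.4485,.3688,.07]])[0].astype(int);print(u,v)
crop=c["img"][v-75:v+75,u-75:u+75]
cv2.imwrite("pics/key8.png",cv2.resize(crop,None,fx=4,fy=4,interpolation=cv2.INTER_CUBIC)[:,:,::-1])
np.save("pics/k8.npy",c,allow_pickle=True)
E
```

```text
[0.44778238 0.37016777 0.15097511] [-0.01  0.46 -0.96  1.64  0.4   1.24 -0.08]
273 221
```

View pics/key8.png

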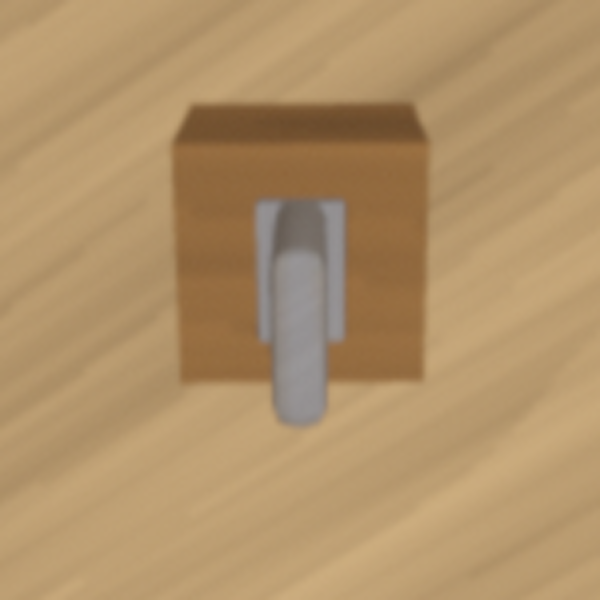

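The key is upright with its grip top centred at crop (300,337), and both stand and key are aligned with the tool.

```bash
python3 - <<'E'
from h import *
c=np.load("pics/k8.npy",allow_pickle=True).item()
f=lambda L:np.array(L,float)/4+[198,146]-.4
print("key",px2w(c,f([[300,337]]),.09)*1e3)
print("collar",px2w(c,f([[300.5,271]]),.05)*1e3)
w=px2w(c,f([[174,142],[429,142],[424,380],[181,380]]),.045)*1e3;print("stand",w.mean(0))
k=px2w(c,f([[300,248],[300,425]]),.09);d=(k[1]-k[0])*1e3;print(d,np.degrees(np.arctan2(d[1],d[0])))
e=w[1]-w[0];print(np.degrees(np.arctan2(e[1],e[0]))-90)
go(448.5,368.8,62,146)
E
```

```text
key [[447.26853209 368.77020613  90.        ]]
collar [[447.95760609 367.97225766  50.        ]]
stand [448.29658398 368.06393563  45.        ]
[ 27.03966368 -18.30839177   0.        ] -34.10168994291584
-33.93426103142805
xyz [-1.3 -0.8 89. ] ang [0.01 0.03 0.01]
```

Request:
carry_out --motion '[{"xyz":[-0.0012,-0.0015,0.03],"angular":[0,0,0]},{"xyz":[-0.0012,-0.0015,0.06],"angular":[0,0,0]},{"xyz":[-0.0012,-0.0015,0.08],"angular":[0,0,0]},{"xyz":[-0.0012,-0.0015,0.089],"angular":[0,0,0]},{"xyz":[-0.0012,-0.0015,0.089],"angular":[0,0,0]},{"xyz":[-0.0012,-0.0015,0.089],"angular":[0,0,0]}]'

```text
clock: 45.4
position: [0.4482, 0.3688, 0.0628]
ee_rot: [0.292, 0.957, 0.0, 0.0]
ft_force: [-0.6, -0.3, 1.2]
grip_width: 0.997
grasp_force: 0.0
```

Request:
carry_out --motion '[{"xyz":[0,0,0],"angular":[0,0,0]},{"xyz":[0,0,0],"angular":[0,0,0]},{"xyz":[0,0,0],"angular":[0,0,0]},{"xyz":[0,0,0],"angular":[0,0,0]},{"xyz":[0,0,0],"angular":[0,0,0]},{"xyz":[0,0,0],"angular":[0,0,0]},{"xyz":[0,0,0],"angular":[0,0,0]},{"xyz":[0,0,0],"angular":[0,0,0]},{"xyz":[0,0,0],"angular":[0,0,0]},{"xyz":[0,0,0],"angular":[0,0,0]}]' --hand 0 --grip_force 60

```text
clock: 46.4
position: [0.448, 0.3684, 0.062]
ee_rot: [0.291, 0.957, 0.0, 0.0]
ft_force: [-0.4, -0.4, 2.7]
grip_width: 0.106
grasp_force: 58.7
```

```bash
python3 - <<'E'
from h import *
o=get_obs();print(pose()[0],o["ft_force"],o["grip_width"],o["grasp_force"],R.from_quat(o["ee_rot"]).as_euler('xyz',True).round(2))
E
```

```text
[0.44797148 0.36836743 0.06197326] [-0.39125101 -0.42081225  2.74486887] 0.10559503307167355 58.690540194511414 [1.7998e+02 1.0000e-02 1.4611e+02]
```

```bash
python3 -c "
from h import *
go(562,186.3,212,177)"
```

```text
xyz [-196.2  -87.5 -150. ] ang [ 1.000e-02  2.000e-02 -3.089e+01]
```

Request:
carry_out --motion '[{"xyz":[0,0,-0.03],"angular":[0,0,0]},{"xyz":[0,0,-0.07],"angular":[0,0,0]},{"xyz":[0,0,-0.11],"angular":[0,0,0]},{"xyz":[0,0,-0.15],"angular":[0,0,0]},{"xyz":[0,0,-0.15],"angular":[0,0,0]}]'

```text
clock: 46.9
position: [0.449, 0.3702, 0.2168]
ee_rot: [0.291, 0.957, 0.003, 0.002]
ft_force: [-0.8, -0.1, -0.7]
grip_width: 0.103
grasp_force: 59.7
```

Request:
carry_out --motion '[{"xyz":[-0.196,-0.0875,0],"angular":[0,0,-30.9]},{"xyz":[-0.196,-0.0875,0],"angular":[0,0,-30.9]},{"xyz":[-0.196,-0.0875,0],"angular":[0,0,-30.9]},{"xyz":[-0.196,-0.0875,0],"angular":[0,0,-30.9]},{"xyz":[-0.196,-0.0875,0],"angular":[0,0,-30.9]},{"xyz":[-0.196,-0.0875,0],"angular":[0,0,-30.9]},{"xyz":[-0.196,-0.0875,0],"angular":[0,0,-30.9]},{"xyz":[-0.196,-0.0875,0],"angular":[0,0,-30.9]},{"xyz":[-0.196,-0.0875,0],"angular":[0,0,-30.9]}]'

```text
clock: 47.8
position: [0.561, 0.1877, 0.2118]
ee_rot: [0.025, 1.0, -0.0, 0.0]
ft_force: [-0.6, -0.2, -0.7]
grip_width: 0.107
grasp_force: 59.6
```

```bash
python3 - <<'E'
from h import *
c=camera("wrist");o=get_obs();print(pose()[0],o["grip_width"],o["joint_pos"].round(2))
np.save("pics/k9.npy",c,allow_pickle=True)
u,v=w2px(c,[[.522,.1863,.128]])[0].astype(int);print(u,v,w2px(c,[pose()[0]]))
x0,y0=u-60,max(v-60,0)
a=cv2.resize(c["img"][y0:y0+120,x0:x0+120],None,fx=4.9,fy=4.9,interpolation=cv2.INTER_CUBIC);print(x0,y0)
cv2.imwrite("pics/lock9.png",a[:,:,::-1])
E
```

```text
[0.561092   0.18756293 0.21183179] 0.10974263059591294 [ 0.39  0.46 -1.04  1.54  0.4   1.37  0.84]
270 167 [[274.29433444 272.63665629]]
210 107
```

View pics/lock9.png

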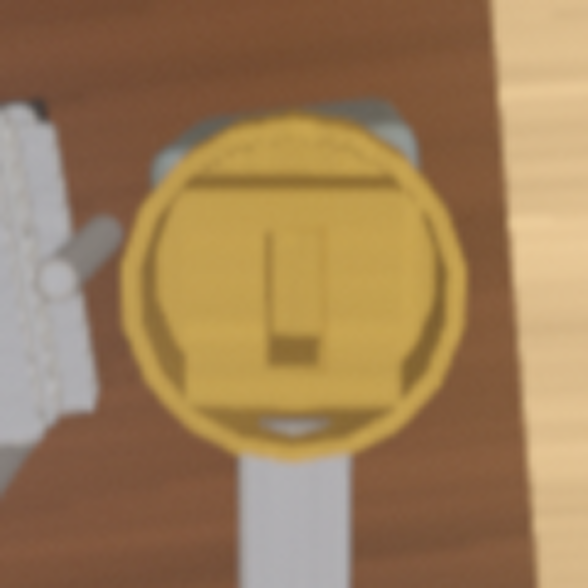

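The crop shows the key slot's mouth spanning u 266–325 and v 228–367, its long side along the arm. Now I compute its centre and direction.

```bash
python3 - <<'E'
from h import *
c=np.load("pics/k9.npy",allow_pickle=True).item()
f=lambda L:np.array(L,float)/4.9+[210,107]-.4
for z in (.128,):
  print("slot",(px2w(c,f([[295.5,297.5]]),z)*1e3).round(1))
  w=px2w(c,f([[266,298],[325,298],[295.5,228],[295.5,367],[120,287],[467,287],[294,113],[294,462]]),z)*1e3
  print([np.linalg.norm(w[i+1]-w[i]).round(1) for i in (0,2,4,6)]);print("circle",w[4:].mean(0))
w=px2w(c,f([[239,460],[239,588],[351,460],[351,588]]),.117)
for a,b in((0,1),(2,3)): d=w[b]-w[a];print(np.degrees(np.arctan2(d[1],d[0])))
w=px2w(c,f([[266,232],[267,360],[325,232],[323,360]]),.128)
for a,b in((0,1),(2,3)): d=w[b]-w[a];print("slotdir",np.degrees(np.arctan2(d[1],d[0])))
# grey edges subpixel profile
g=cv2.cvtColor(c["img"],cv2.COLOR_RGB2GRAY);print(g[150:185,266:280:4].T)
print(R.from_quat(get_obs()["ee_rot"]).as_euler('xyz',True))
E
```

```text
slot [[521.7 186.  128. ]]
[np.float64(8.7), np.float64(20.5), np.float64(50.9), np.float64(51.4)]
circle [520.66059488 185.77827039 128.        ]
-3.716784994532007
-2.454363712050328
slotdir -2.96095040763802
slotdir -3.6504255237258256
[[160 159 158 158 156 156 155 157 155 155 155 155 156 156 156 157 155 155
  155 155 156 156 155 153 146 129 115 110 111 112 116 130 148 157 160]
 [158 158 158 157 158 160 160 159 159 159 159 158 158 159 158 159 158 158
  158 158 157 158 158 157 151 136 117 111 110 111 114 130 147 155 160]
 [159 159 158 156 154 156 157 157 157 157 157 157 157 157 157 158 158 158
  158 158 158 158 158 157 152 140 123 121 122 123 126 135 147 154 160]
 [160 159 159 160 161 162 162 162 161 160 160 161 161 162 162 162 161 161
  159 160 159 160 162 164 165 165 163 163 160 160 158 159 158 159 161]]
[-1.79994419e+02  7.78583166e-03  1.77126621e+02]
```

```bash
python3 -c "
from h import *
go(521.9,186.1,178,176.8)"
```

```text
xyz [39.1 -3.4 33.8] ang [-0.01  0.01  0.33]
```

Request:
carry_out --motion '[{"xyz":[0.02,-0.0034,0],"angular":[0,0,0.3]},{"xyz":[0.039,-0.0034,0],"angular":[0,0,0.3]},{"xyz":[0.039,-0.0034,0.02],"angular":[0,0,0.3]},{"xyz":[0.039,-0.0034,0.034],"angular":[0,0,0.3]},{"xyz":[0.039,-0.0034,0.034],"angular":[0,0,0.3]},{"xyz":[0.039,-0.0034,0.034],"angular":[0,0,0.3]},{"xyz":[0.039,-0.0034,0.034],"angular":[0,0,0.3]}]'

```text
clock: 48.55
position: [0.523, 0.1854, 0.1784]
ee_rot: [0.029, 1.0, 0.0, 0.0]
ft_force: [-0.2, 0.7, -0.4]
grip_width: 0.109
grasp_force: 59.6
```

```bash
python3 -c "
from h import *
print(pose()[0]);go(521.9,186.1,165,176.8)"
```

```text
[0.52303872 0.18537544 0.17839875]
xyz [ 1.2  0.6 13.4] ang [ 0.04  0.03 -0.08]
```

Request:
carry_out --motion '[{"xyz":[0.0012,0.0006,0],"angular":[0,0,0]},{"xyz":[0.0012,0.0006,0.003],"angular":[0,0,0]},{"xyz":[0.0012,0.0006,0.006],"angular":[0,0,0]},{"xyz":[0.0012,0.0006,0.009],"angular":[0,0,0]},{"xyz":[0.0012,0.0006,0.011],"angular":[0,0,0]},{"xyz":[0.0012,0.0006,0.013],"angular":[0,0,0]},{"xyz":[0.0012,0.0006,0.013],"angular":[0,0,0]}]'

```text
clock: 49.25
position: [0.5213, 0.1856, 0.1645]
ee_rot: [0.029, 1.0, -0.0, -0.0]
ft_force: [0.2, -0.6, -1.2]
grip_width: 0.108
grasp_force: 59.6
```

```bash
python3 -c "
from h import *
o=get_obs();print(pose()[0],o['ft_force'],o['torque']);go(521.9,186.1,145,176.8)"
```

```text
[0.52134461 0.18555738 0.16448159] [ 0.18507476 -0.59810129 -1.15751261] [0.01776969 0.04717991 0.00624445]
xyz [-0.5  0.6 19.5] ang [-0.01 -0.02 -0.09]
```

The tip is in the slot with no contact force. I push it down gently.

Request:
carry_out --motion '[{"xyz":[0,0,0.003],"angular":[0,0,0]},{"xyz":[0,0,0.006],"angular":[0,0,0]},{"xyz":[0,0,0.009],"angular":[0,0,0]},{"xyz":[0,0,0.012],"angular":[0,0,0]},{"xyz":[0,0,0.012],"angular":[0,0,0]}]'

```text
clock: 49.75
position: [0.5213, 0.1855, 0.1523]
ee_rot: [0.029, 1.0, -0.0, -0.0]
ft_force: [-0.2, 0.3, -0.5]
grip_width: 0.102
grasp_force: 59.6
```

Request:
carry_out --motion '[{"xyz":[0,0,0.003],"angular":[0,0,0]},{"xyz":[0,0,0.006],"angular":[0,0,0]},{"xyz":[0,0,0.008],"angular":[0,0,0]},{"xyz":[0,0,0.008],"angular":[0,0,0]},{"xyz":[0,0,0.008],"angular":[0,0,0]}]'

```text
clock: 50.25
position: [0.5215, 0.1857, 0.145]
ee_rot: [0.029, 1.0, -0.0, 0.0]
ft_force: [-1.4, -0.1, 3.2]
grip_width: 0.105
grasp_force: 60.1
```

```bash
python3 -c "
from h import *
o=get_obs();print(pose()[0],o['ft_force'],o['torque'],o['joint_pos'].round(2));go(521.9,186.1,145,176.8)"
```

```text
[0.52152643 0.18570231 0.14495943] [-1.35836701 -0.07458671  3.18305397] [-0.13721672  0.27208465  0.03028282] [ 0.43  0.43 -1.04  1.72  0.4   1.22  0.8 ]
xyz [-0.4  0.4 -0. ] ang [-0.    0.01 -0.09]
```

The key is fully home. I turn it clockwise from above, which is positive about tool z.

Request:
carry_out --motion '[{"xyz":[0,0,0],"angular":[0,0,3]},{"xyz":[0,0,0],"angular":[0,0,7]},{"xyz":[0,0,0],"angular":[0,0,11]},{"xyz":[0,0,0],"angular":[0,0,15]},{"xyz":[0,0,0],"angular":[0,0,20]},{"xyz":[0,0,0],"angular":[0,0,25]},{"xyz":[0,0,0],"angular":[0,0,30]},{"xyz":[0,0,0],"angular":[0,0,30]},{"xyz":[0,0,0],"angular":[0,0,30]}]'

```text
clock: 51.15
position: [0.5216, 0.1856, 0.1449]
ee_rot: [0.285, 0.958, -0.0, 0.0]
ft_force: [0.2, -0.5, 3.5]
grip_width: 0.102
grasp_force: 60.1
```

```bash
python3 -c "
from h import *
o=get_obs();print(pose()[0],o['ft_force'],o['torque'],R.from_quat(o['ee_rot']).as_euler('xyz',True).round(2))"
```

```text
[0.52159246 0.18563459 0.14493631] [ 0.19836181 -0.53012031  3.53287387] [-0.19128294  0.13019    -0.01835106] [1.8000e+02 3.0000e-02 1.4685e+02]
```

Request:
carry_out --motion '[{"xyz":[0,0,0],"angular":[0,0,5]},{"xyz":[0,0,0],"angular":[0,0,10]},{"xyz":[0,0,0],"angular":[0,0,15]},{"xyz":[0,0,0],"angular":[0,0,20]},{"xyz":[0,0,0],"angular":[0,0,25]},{"xyz":[0,0,0],"angular":[0,0,30]},{"xyz":[0,0,0],"angular":[0,0,35]},{"xyz":[0,0,0],"angular":[0,0,39]},{"xyz":[0,0,0],"angular":[0,0,42]},{"xyz":[0,0,0],"angular":[0,0,43]},{"xyz":[0,0,0],"angular":[0,0,43]},{"xyz":[0,0,0],"angular":[0,0,43]}]'

```text
clock: 52.35
position: [0.5217, 0.1857, 0.1449]
ee_rot: [0.617, 0.787, 0.0, 0.0]
ft_force: [1.4, -0.1, 2.6]
grip_width: 0.108
grasp_force: 60.1
```

```bash
python3 -c "
from h import *
o=get_obs();print(pose()[0],o['ft_force'],o['torque'],R.from_quat(o['ee_rot']).as_euler('xyz',True).round(2))
s=camera('side');c=camera('scene')
a=cv2.resize(s['img'][190:320,190:340],(400,347));b=cv2.resize(c['img'][150:270,290:430],(400,347));cv2.imwrite('pics/turn.png',np.hstack([a,b])[:,:,::-1])"
```

```text
[0.52172672 0.18569814 0.14494406] [ 1.39335912 -0.13088129  2.56849289] [-0.08457941 -0.36455184  0.08417238] [179.96   0.   103.82]
```

View pics/turn.png

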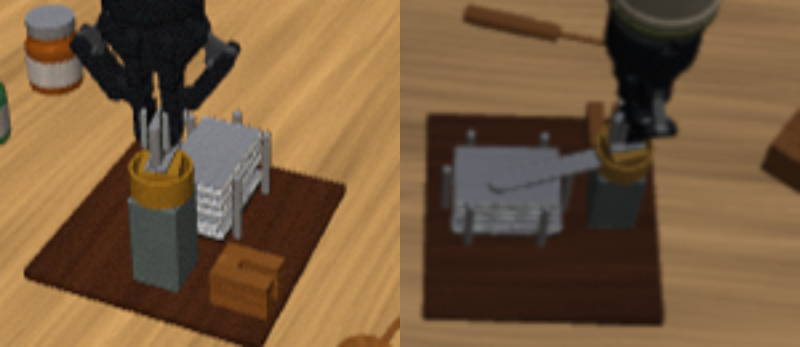

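The keeper arm now lies over the pile. I turn a little further to make sure it is against the stop.

Request:
carry_out --motion '[{"xyz":[0,0,0],"angular":[0,0,2]},{"xyz":[0,0,0],"angular":[0,0,4]},{"xyz":[0,0,0],"angular":[0,0,5]},{"xyz":[0,0,0],"angular":[0,0,5]},{"xyz":[0,0,0],"angular":[0,0,5]}]'

```text
clock: 52.95
position: [0.5217, 0.1857, 0.1449]
ee_rot: [0.651, 0.759, 0.0, 0.0]
ft_force: [1.8, 0.5, 2.7]
grip_width: 0.103
grasp_force: 60.1
```

```bash
python3 -c "
from h import *
o=get_obs();print(pose()[0],o['ft_force'],o['torque'],R.from_quat(o['ee_rot']).as_euler('xyz',True).round(2))"
```

```text
[0.5217066  0.18565737 0.14493453] [1.79081912 0.52962401 2.7256321 ] [-0.05671176 -0.64994501  0.00997867] [179.97  -0.    98.76]
```

Request:
carry_out --motion '[{"xyz":[0,0,0],"angular":[0,0,-3]},{"xyz":[0,0,-0.01],"angular":[0,0,-3]},{"xyz":[0,0,-0.02],"angular":[0,0,-3]},{"xyz":[0,0,-0.03],"angular":[0,0,-3]},{"xyz":[0,0,-0.045],"angular":[0,0,-3]},{"xyz":[0,0,-0.06],"angular":[0,0,-3]},{"xyz":[0,0,-0.06],"angular":[0,0,-3]},{"xyz":[0,0,-0.06],"angular":[0,0,-3]}]'

```text
clock: 53.75
position: [0.5215, 0.1856, 0.2051]
ee_rot: [0.631, 0.775, 0.0, 0.0]
ft_force: [-0.2, 0.0, -0.4]
grip_width: 0.105
grasp_force: 59.6
```

```bash
python3 -c "
from h import *
o=get_obs();print(pose()[0],o['ft_force'],o['grip_width'],o['joint_pos'].round(2));go(487,181,205,183.9)"
```

```text
[0.52154899 0.18562358 0.20510756] [-0.17156039  0.01851567 -0.37344149] 0.10458863649909234 [ 0.28  0.29 -0.82  1.66  0.22  1.29 -0.39]
xyz [  2.5 -34.8   0.1] ang [ 2.00e-02  4.00e-02 -8.22e+01]
```

Request:
carry_out --motion '[{"xyz":[0.0025,-0.035,0],"angular":[0,0,-82.2]},{"xyz":[0.0025,-0.035,0],"angular":[0,0,-82.2]},{"xyz":[0.0025,-0.035,0],"angular":[0,0,-82.2]},{"xyz":[0.0025,-0.035,0],"angular":[0,0,-82.2]},{"xyz":[0.0025,-0.035,0],"angular":[0,0,-82.2]},{"xyz":[0.0025,-0.035,0],"angular":[0,0,-82.2]},{"xyz":[0.0025,-0.035,0],"angular":[0,0,-82.2]},{"xyz":[0.0025,-0.035,0],"angular":[0,0,-82.2]},{"xyz":[0.0025,-0.035,0],"angular":[0,0,-82.2]},{"xyz":[0.0025,-0.035,0],"angular":[0,0,-82.2]},{"xyz":[0.0025,-0.035,0],"angular":[0,0,-82.2]},{"xyz":[0.0025,-0.035,0],"angular":[0,0,-82.2]}]'

```text
clock: 54.95
position: [0.4865, 0.1808, 0.2043]
ee_rot: [-0.033, 0.999, -0.0, -0.0]
ft_force: [0.2, -0.6, -0.3]
grip_width: 0.106
grasp_force: 59.7
```

```bash
python3 - <<'E'
from h import *
c=camera("wrist");o=get_obs();print(pose()[0],o["joint_pos"].round(2),R.from_quat(o['ee_rot']).as_euler('xyz',True).round(2))
np.save("pics/k10.npy",c,allow_pickle=True)
u,v=w2px(c,[[.447,.181,.045]])[0].astype(int);x0,y0=max(u-75,0),max(v-70,0);print(u,v,x0,y0)
a=cv2.resize(c["img"][y0:y0+150,x0:x0+150],None,fx=4,fy=4,interpolation=cv2.INTER_CUBIC)
cv2.imwrite("pics/notch10.png",a[:,:,::-1])
E
```

```text
[0.48647858 0.1808499  0.20443529] [ 0.48  0.26 -1.05  1.73  0.23  1.28  1.02] [-1.7999e+02 -4.0000e-02 -1.7624e+02]
278 153 203 83
```

View pics/notch10.png

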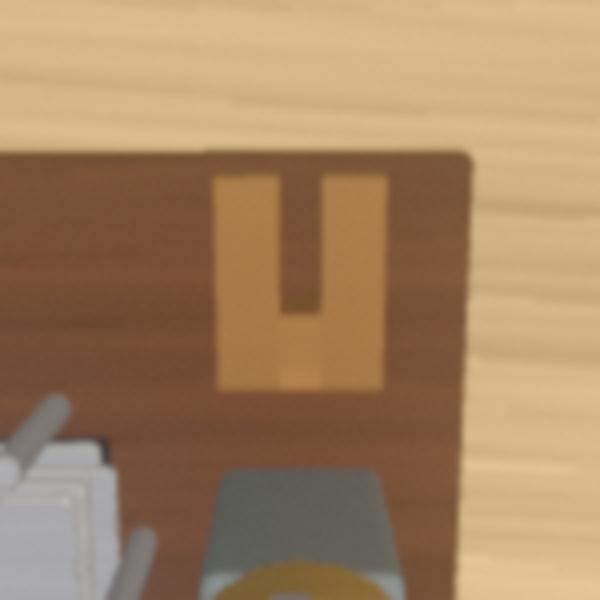

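The crop shows the notch between u 280 and 322, with its open front at v 176 and its closed back at v 313. I compute its centre and the move to it.

```bash
python3 - <<'E'
from h import *
c=np.load("pics/k10.npy",allow_pickle=True).item()
f=lambda L:np.array(L,float)/4+[203,83]-.4
w=px2w(c,f([[301,176],[301,313],[301,390],[215,280],[386,280],[280,240],[322,240]]),.045)*1e3
print(w.round(1),np.linalg.norm(w[1]-w[0]),np.linalg.norm(w[2]-w[0]),np.linalg.norm(w[4]-w[3]))
n=w[0]+(w[1]-w[0])*20/32;print("notch",n);go(n[0],n[1],110,183.9)
E
```

```text
[[422.2 178.9  45. ]
 [453.8 181.1  45. ]
 [472.4 182.4  45. ]
 [447.4 160.2  45. ]
 [444.6 200.7  45. ]
 [437.1 175.   45. ]
 [436.4 184.8  45. ]] 31.60803809736489 50.30200485726376 40.51763743268135
notch [441.95248723 180.28692648  45.        ]
xyz [44.4  2.4 94.5] ang [-0.01 -0.04 -0.14]
```

Request:
carry_out --motion '[{"xyz":[0.0445,0.0024,0],"angular":[0,0,0]},{"xyz":[0.0445,0.0024,0.03],"angular":[0,0,0]},{"xyz":[0.0445,0.0024,0.06],"angular":[0,0,0]},{"xyz":[0.0445,0.0024,0.08],"angular":[0,0,0]},{"xyz":[0.0445,0.0024,0.0945],"angular":[0,0,0]},{"xyz":[0.0445,0.0024,0.0945],"angular":[0,0,0]},{"xyz":[0.0445,0.0024,0.0945],"angular":[0,0,0]}]'

```text
clock: 55.7
position: [0.4423, 0.1808, 0.1108]
ee_rot: [-0.034, 0.999, 0.0, 0.0]
ft_force: [1.1, -0.3, 0.2]
grip_width: 0.109
grasp_force: 59.7
```

```bash
python3 - <<'E'
from h import *
print(pose()[0]);go(441.9,180.3,63,183.9)
E
```

```text
[0.4423097  0.18075925 0.11079207]
xyz [ 0.4 -0.5 47.8] ang [ 0.03  0.   -0.01]
```

Request:
carry_out --motion '[{"xyz":[0.0004,-0.0005,0.01],"angular":[0,0,0]},{"xyz":[0.0004,-0.0005,0.02],"angular":[0,0,0]},{"xyz":[0.0004,-0.0005,0.026],"angular":[0,0,0]},{"xyz":[0.0004,-0.0005,0.03],"angular":[0,0,0]},{"xyz":[0.0004,-0.0005,0.03],"angular":[0,0,0]}]'

```text
clock: 56.2
position: [0.4414, 0.1798, 0.0797]
ee_rot: [-0.034, 0.999, -0.0, -0.0]
ft_force: [-0.1, -0.7, -1.0]
grip_width: 0.108
grasp_force: 59.7
```

Request:
carry_out --motion '[{"xyz":[0,0,0.006],"angular":[0,0,0]},{"xyz":[0,0,0.011],"angular":[0,0,0]},{"xyz":[0,0,0.015],"angular":[0,0,0]},{"xyz":[0,0,0.018],"angular":[0,0,0]},{"xyz":[0,0,0.018],"angular":[0,0,0]},{"xyz":[0,0,0.018],"angular":[0,0,0]}]'

```text
clock: 56.8
position: [0.4418, 0.1799, 0.0622]
ee_rot: [-0.034, 0.999, -0.0, 0.0]
ft_force: [0.4, -0.4, -0.6]
grip_width: 0.106
grasp_force: 59.8
```

```bash
python3 - <<'E'
from h import *
o=get_obs();print(pose()[0],o['ft_force'])
E
```

```text
[0.44175031 0.17987488 0.06222861] [ 0.43526842 -0.43199214 -0.58782336]
```

Request:
carry_out --motion '[{"xyz":[0,0,0],"angular":[0,0,0]},{"xyz":[0,0,0],"angular":[0,0,0]},{"xyz":[0,0,0],"angular":[0,0,0]},{"xyz":[0,0,0],"angular":[0,0,0]},{"xyz":[0,0,0],"angular":[0,0,0]},{"xyz":[0,0,-0.03],"angular":[0,0,0]},{"xyz":[0,0,-0.07],"angular":[0,0,0]},{"xyz":[0,0,-0.12],"angular":[0,0,0]},{"xyz":[0,0,-0.15],"angular":[0,0,0]},{"xyz":[0,0,-0.15],"angular":[0,0,0]},{"xyz":[0,0,-0.15],"angular":[0,0,0]}]' --hand 0.6

```text
clock: 57.9
position: [0.442, 0.1796, 0.2124]
ee_rot: [-0.034, 0.999, -0.0, 0.001]
ft_force: [-0.8, 0.1, -0.9]
grip_width: 0.601
grasp_force: 0.0
```

```bash
python3 - <<'E'
from h import *
o=get_obs();print(pose()[0],o['ft_force'],o['grip_width'])
c=camera("wrist");s=camera("side")
a=cv2.resize(c["img"][60:360,160:460],(440,440));b=cv2.resize(s["img"][195:315,200:320],(360,440))
cv2.imwrite("pics/final.png",np.hstack([a,b])[:,:,::-1])
f=camera("scene")
w=[px2w(f,[[0,0]],0)]
E
```

```text
[0.44200777 0.1795969  0.21244343] [-0.79959424  0.10581451 -0.91136982] 0.6006214311056879
```

View pics/final.png

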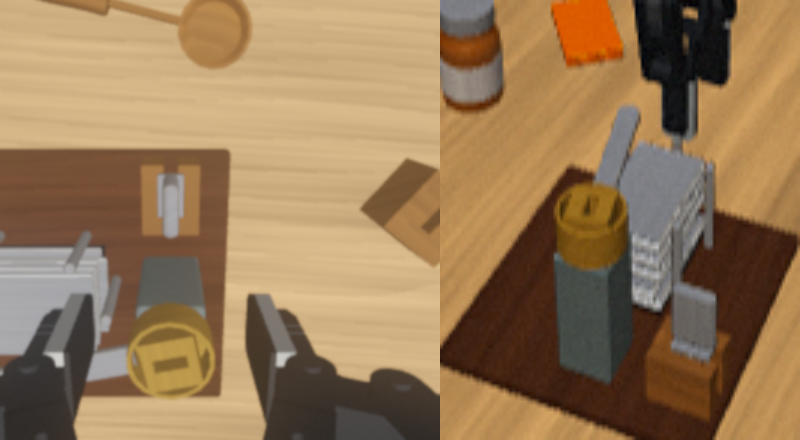

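The key stands upright and fully down in the notch, and everything is released. I check the keeper angle numerically before handing in.

```bash
python3 - <<'E'
from h import *
c=camera("scene");g=cv2.cvtColor(c["img"],cv2.COLOR_RGB2GRAY)
u0,v0=w2px(c,[[.5217,.1858,.117]])[0]
for a in range(-90,-55,2):
    d=np.array([np.cos(np.radians(a)),np.sin(np.radians(a))]);n=np.array([-d[1],d[0]])
    P=[np.r_[np.array([.5217,.1858])+d*t+n*s,.117] for t in np.arange(.04,.12,.004) for s in (-.006,0,.006)]
    px=w2px(c,P);val=cv2.remap(g,px[:,0].astype(np.float32)[None],px[:,1].astype(np.float32)[None],cv2.INTER_LINEAR)
    print(a,val.mean().round(1),val.std().round(1))
h=w2px(c,[[.5217+.125*np.cos(np.radians(-76)),.1858+.125*np.sin(np.radians(-76)),.117]])[0];print((u0,v0),h)
cv2.imwrite("pics/arm.png",cv2.resize(c["img"][185:245,300:385],None,fx=8,fy=8,interpolation=cv2.INTER_CUBIC)[:,:,::-1])
E
```

```text
-90 56.4 26.3
-88 66.0 26.9
-86 75.6 26.4
-84 85.4 18.3
-82 92.4 13.3
-80 95.6 7.6
-78 97.2 3.4
-76 97.2 2.7
-74 93.2 8.3
-72 90.7 11.1
-70 89.4 13.1
-68 87.8 14.8
-66 85.8 17.0
-64 85.3 19.4
-62 84.4 21.8
-60 82.5 23.8
-58 80.6 25.2
-56 78.2 26.6
(np.float64(368.37270923486994), np.float64(202.37098770324005)) [319.72872286 208.50842943]
```

View pics/arm.png

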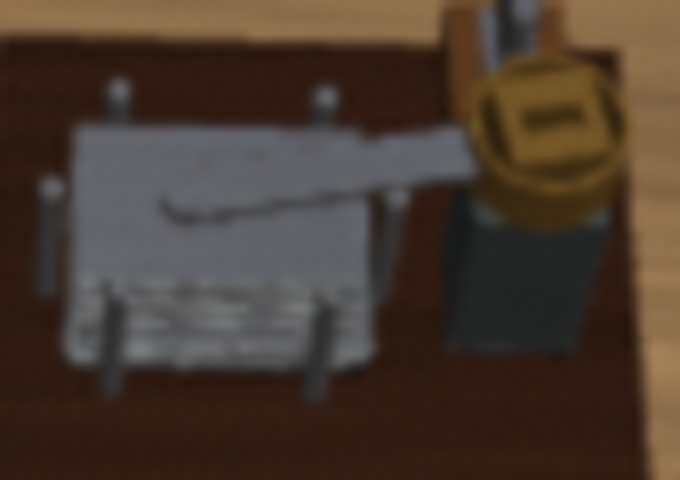

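The picture shows the arm lying over the pile at about -76.5° in the world frame. That is about 80° (1.4 rad) in the rack frame, so it is at the stop. I hand in.

```bash
python3 -c "
from workcell import *
print(hand_in())"
```

```text
the job is handed in; nothing more can be done
None
```

I handed the job in: five tins are stacked square on the pad, the lock is turned to its stop (about 1.4 rad), and the key stands upright in the notch; `hand_in()` gave no verdict to confirm it.

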